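Lock the catch cup into the herb mill

TASK

Pick up the steel catch cup by its handle, push it up into the mouth of the herb mill with its lugs in the slots, and turn it counter-clockwise (seen from above) until the lugs meet their stop and drop into their pockets, so that the cup stays locked and level in the mill when you let go. Feel your way and never force it against the mill, and leave the other things on the bench where they are.

Things in the scene. Friction and masses are not known exactly. Their poses are not given: they have to be found in the camera images.
- cup_grip (a point): Centre of the catch cup's handle, half-way up: grip here, hard (about 60 N), as the cup hangs far off the hand. The handle is black, straight, level, 90 mm long, 20 wide, 24 high, flat upright sides, 52 to 140 mm from the cup's axis. This point: 105 mm from the cup's axis, 30 mm above its underside. Axes: z up, x from here to the cup's axis, so the handle points to -x.
- cup_rim (a point): Centre of the open top of the loose steel catch cup, on its upright axis, 70 mm above its underside; axes as at the handle. The cup is 68 mm across, 70 mm high, about 0.2 kg, and stands on the bench left or right of the mill.
- cup_lug (a point): Outer part of the lug right above the handle, 39 mm from the cup's axis; axes as at the handle. Three round steel lugs, 8 mm thick, stick out level from the cup to 43 mm from its axis, their centres 60 mm above its underside (10 mm below the rim): this one, and one 120 degrees to either side of it.
- mouth (a point): Centre of the round mouth under the fixed white herb mill's head, on the mouth's upright axis, level with its lower face, 130 mm above the bench. z up; -x is the mill's front (robot's side). Opening 73 mm across for the cup, 92 mm at three slots for the lugs. Base plate 22 mm thick below it; column 92 to 138 mm behind the axis.
- slot_level (a point): Front of the mouth's lower face, 39 mm from its axis; axes as the mouth. Three slots 14 mm wide, 120 degrees apart: the lugs face them when the cup's yaw is 0.384 rad less than the mill's, plus or minus up to 0.32 rad: the slot ring's setting is not known and must be felt. Beside the slots the lugs strike this lower face, with the rim only 6 mm above the mouth.
- gasket_face (a point): Lower face of the sprung gasket in the mouth, 18 mm above the mouth; axes as the mouth. It pushes the cup's rim down with 2 N at first, 0.5 N more per mm, solid 8 mm up. Rim 23 to 26 mm above the mouth: the cup turns freely. Pushed less: lugs ride up ramps (rim 20 to 23 mm).
- interlock (a joint): Brass spring plunger of the mill's safety interlock, hidden in a lug pocket: 0 free, metres; a lug near its stop pushes it in 2 to 5.5 mm (under 1 N). The lugs meet hard stops about 0.79 rad counter-clockwise (seen from above) of the slots' middle; let down there, they drop 2 mm into pockets (rim 21 mm above the mouth), where the gasket holds them. Clockwise, the slots have solid walls.
- motor_top (a point): Top centre of the mill's motor housing, 133 mm above the mouth, on the same axis; axes as the mouth. The head is 112 mm across up to 44 mm above the mouth, the housing above it 92 mm. Added over all contact points, cup against mill must stay under 80 N; a sideways push on the handle makes five to six times as much at the lugs, so keep it under about 10 N.

How it is judged:
By the outcome, as a careful person would: the job done as asked, in the order asked, and still so for the second after the job is handed in, with the robot touching nothing.
It also fails if it takes over 72 s, if anything falls off the work surface, if the arm or the gripper's body presses on something with over 40 N, if the wrist force passes 120 N, or if a joint passes its speed limit or range.

ROBOT

A 7-joint arm with a two-finger parallel gripper is mounted at the origin on the work surface. World frame = base frame: x ahead of the robot, y to its left, z up, the work surface at z = 0. Lengths are in m, angles in degrees, forces in N, time in s.
With the tool pointing down it reaches from about 0.425 to 0.875 m from the base axis. Payload 4.7 kg.
Tool frame: the origin (TCP) lies at the very end of the fingers, on their centre line; the grasp point (between the pads) lies 19 mm behind it; z points along the fingers, y is the line along which they close (so a half turn about z gives the same grasp; the last joint's range is limited). The gripper opens to 87 mm and grips with 3 to 60 N. Pads are 19 mm wide; open, the fingers measure 117 mm over their backs; the gripper's body (75 mm by 190 mm) begins 51 mm behind the grasp point.
Start: joints at [-71.213, 18.392, -4.016, 83.108, 1.295, 78.541, -3.26], TCP at [0.201, 0.618, 0.223] pointing down, gripper open.
Joint ranges: [-163.93, 163.93], [-17.29, 119.83], [-79.2, 71.16], [3.27, 140.29], [-89.18, 269.18], [5.43, 117.66], [-154.24, 154.24]. Speed limits (degrees/s): [147.25, 147.25, 180, 180, 180, 180, 180].

INTERFACE

Orientations are given as [roll, pitch, yaw] about the fixed x, y, z axes, in that order (R = Rz(yaw) Ry(pitch) Rx(roll)).
In Python, from cell import telemetry, cams, env gives the robot as it stands.
- The arm moves only by the tool arm_command, never from a script. Its argument "series" is text: rows parted by semicolons, each of 5 numbers parted by spaces: the shift along the tool's x, y, z in mm, then the turn about the tool's z in rad, then the closure in counts, from 0 (fully open) to 255 (shut). A call has 1 to 20 rows; each row shifts and turns the commanded pose from where the row before left it, along the tool's axes as they then stand; what a row does not reach is not made up. A row lasts 1/12 s, in which the tool goes at most 41.7 mm and 7.16 degrees, less where a joint would pass 70% of its speed; a pose out of reach is approached as far as the arm can. A call is refused whole if a number of a shift passes 41.7 or a number of a turn 0.125, either way. A call with a gripper value outside its range is refused whole. The fingers move at their own pace and stop on an object; "squeeze" is the grip in N (left out, the last holds). Time passes only in rows, so rows that do not move let the fingers close. It gives the time, the measured TCP pose, the force, the opening and the grip force at its end, in the units of the state.
- telemetry.get_obs(): the state, without advancing time (a new reading comes with each control period).
- cams.read_camera(name): name is "scene" or "top"; returns the picture (400x640x3 uint8, blue, green, red); there is no depth.
- cams.calibration(name): a dict with "K" (3x3 intrinsics, pixels), "origin" and "rotation" of the camera in the world. Camera axes: x right, y down, z forward; pixel columns grow to the right and rows downward; lengths in m; the calibration is good to about 2 mm. A picture is of the moment at which its call begins. calibration takes no time and is no camera call.
- env.sign_off(): hands the job in; it is judged then, once.
The state is a dict: "time_s": time; "qpos": joint angles; "joint_velocities": joint speeds; "effort": joint torques, N m; "tool_pos": TCP position; "tool_rot": TCP orientation; "force": force on the tool from outside, world axes, zero at the start; "wrist_torque": the same for the moment, N m; "grip_width": finger opening in m; "grasp_force": force on a finger pad.
Only numpy, scipy, OpenCV 4.12 (cv2) and the standard library are available. Lean on these libraries where they do the work, as an engineer would, in place of code of your own. Each camera call takes 0.05 s, during which the arm holds its last target. There are 200 camera calls.

## Working session

There is one attempt and no reset: what is moved stays moved. The work goes in short steps, Python scripts to look and compute and a tool call to move; the robot and the scene stay as the last step left them, time stands still between calls to the robot, and variables do not carry over. Pictures are saved under pics/ and viewed, at most 10 in all, crops included, and the job is handed in when it is done.

Besides the shell and the picture viewer there is one more tool, called after "Call:" by a JSON object that holds its "method" and its "body", one argument or row to a line. arm_command: Moves the arm, as the interface text tells. Its arguments: {"type":"object","properties":{"series":{"type":"string"},"squeeze":{"type":"number"}},"required":["series"]}

```bash
mkdir -p pics; ls
python3 - <<'E'
from cell import telemetry,cams
import cv2
o=telemetry.get_obs(); print({k:o[k] for k in('time_s','tool_pos','tool_rot','force','grip_width')})
for n in('scene','top'):
    cv2.imwrite(f'pics/{n}0.png',cams.read_camera(n)); c=cams.calibration(n); print(n,c)
E
```

```text
pics
{'time_s': 0.0, 'tool_pos': array([0.2005561 , 0.61768426, 0.22144444]), 'tool_rot': array([-1.79888158e+02,  7.52213089e-03,  1.62018741e+02]), 'force': array([-1.2125503 , -0.76073207, -0.98902541]), 'grip_width': 0.0871049378908236}
scene {'K': array([[476.62239201,   0.        , 315.07217838],
       [  0.        , 476.62239201, 197.41036127],
       [  0.        ,   0.        ,   1.        ]]), 'origin': array([1.28050063, 0.24079708, 0.93757417]), 'rotation': array([-134.76804593,    0.39573077,  106.96830715])}
top {'K': array([[386.30102238,   0.        , 318.52846548],
       [  0.        , 386.30102238, 205.01754556],
       [  0.        ,   0.        ,   1.        ]]), 'origin': array([0.43167461, 0.00863652, 1.0125331 ]), 'rotation': array([-172.55344782,    1.56266695,  -90.07517192])}
```

View pics/scene0.png

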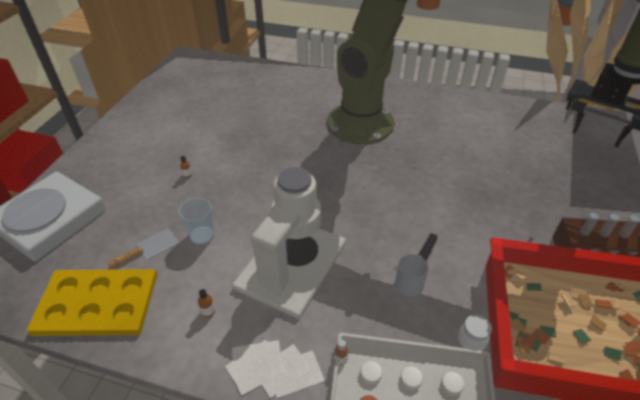

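View pics/top0.png

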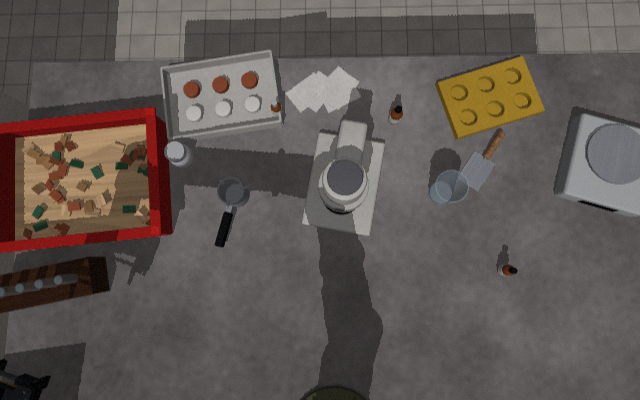

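The scene view shows the cup at about (412,275) with its handle end at (430,240), and the mill motor top at (294,180). In the top view the cup rim is at about (232,192), the handle runs to (220,245), and the motor top is at (346,177). Next I'll look at enlarged crops.

Run:
```python
import cv2,numpy as np
t=cv2.imread('pics/top0.png');s=cv2.imread('pics/scene0.png')
def c(im,x,y,w,h,k):return cv2.resize(im[y:y+h,x:x+w],None,fx=k,fy=k,interpolation=cv2.INTER_CUBIC)
a=c(t,200,115,200,140,4); a=cv2.convertScaleAbs(a,alpha=1.6)
b=c(s,230,160,220,155,3.6);b=cv2.convertScaleAbs(b,alpha=1.6)
cv2.imwrite('pics/t1.png',a);cv2.imwrite('pics/s1.png',b)
```

```text
(no output)
```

View pics/t1.png

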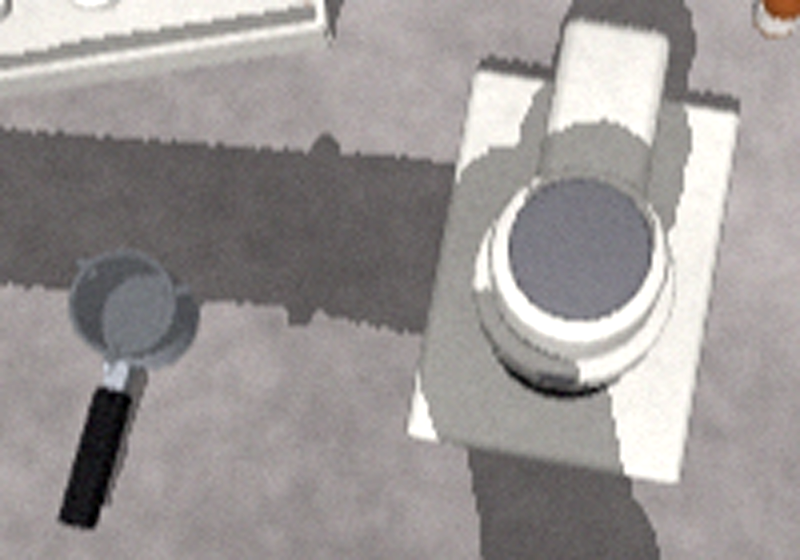

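View pics/s1.png

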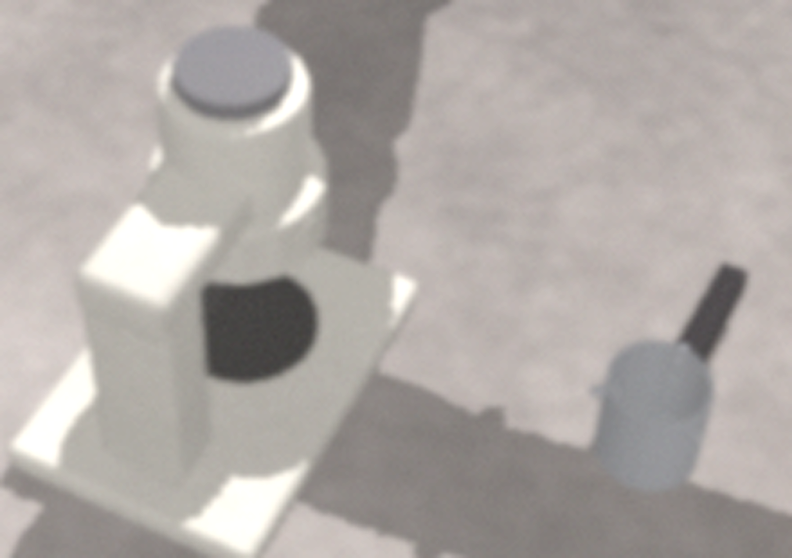

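The top crop shows the rim centre near (123,306), the handle's far-end corners at (60,520) and (97,527), the cap disc centre at (582,249), and the plate corners at (480,70), (740,110), (678,482) and (408,437). The scene crop shows the rim centre near (658,378), the handle end at (735,268), and the cap centre at (233,67).

```bash
cat > h.py <<'E'
import numpy as np,cv2
from scipy.spatial.transform import Rotation as R
from scipy.optimize import least_squares
from cell import cams
C={n:cams.calibration(n) for n in('scene','top')}
def proj(n,P):
    c=C[n];p=(np.atleast_2d(P)-c['origin'])@R.from_euler('xyz',c['rotation'],degrees=True).as_matrix()
    q=p@c['K'].T;return q[:,:2]/q[:,2:]
def ray(n,u):
    c=C[n];d=R.from_euler('xyz',c['rotation'],degrees=True).as_matrix()@np.linalg.solve(c['K'],[u[0],u[1],1]);return c['origin'],d
def onz(n,u,z):
    o,d=ray(n,u);return o+d*(z-o[2])/d[2]
def tri(us,ut):
    f=lambda P:np.r_[proj('scene',P)[0]-us,proj('top',P)[0]-ut]
    r=least_squares(f,[.6,0,.1]);return r.x,np.abs(r.fun).max()
T=lambda u,v:np.array([200+(u+.5)/4-.5,115+(v+.5)/4-.5])
S=lambda u,v:np.array([230+(u+.5)/3.6-.5,160+(v+.5)/3.6-.5])
E
python3 - <<'E'
from h import *
print('cam',R.from_euler('xyz',C['top']['rotation'],degrees=True).as_matrix()[:,2])
print('cap',tri(S(233,67),T(582,249)),onz('top',T(582,249),.263),onz('scene',S(233,67),.263))
print('rim',tri(S(658,378),T(123,306)),onz('top',T(123,306),.07),onz('scene',S(658,378),.07))
print('hend',tri(S(736,268),T(78,523)))
q=[onz('top',T(*p),.022) for p in[(480,70),(740,110),(678,482),(408,437)]]
print('plate',np.round(q,4))
for a,b in((3,0),(2,1)):
    d=q[b]-q[a];print(np.degrees(np.arctan2(d[1],d[0])),np.linalg.norm(d))
for a,b in((1,0),(2,3)):
    d=q[b]-q[a];print(np.degrees(np.arctan2(d[1],d[0]))-90,np.linalg.norm(d))
h=[onz('top',T(*p),.042) for p in[(115,390),(78,523)]];d=h[0]-h[1]
print('handle',h,np.degrees(np.arctan2(d[1],d[0])),np.linalg.norm(d))
# segment fits: dark handle, cap circle in top
im=cv2.imread('pics/top0.png');g=cv2.cvtColor(im,cv2.COLOR_BGR2GRAY)
m=(g[205:250,205:245]<22).astype(np.uint8);n,l,st,ce=cv2.connectedComponentsWithStats(m)
k=1+st[1:,4].argmax();pts=np.argwhere(l==k)[:,::-1].astype(np.float32)+[205,205]
print('darkblob',st[k],cv2.minAreaRect(pts.astype(np.float32)))
E
```

```text
cam [ 0.12963664  0.02687025 -0.99119742]
cap (array([ 0.58586912, -0.02281569,  0.25952535]), np.float64(0.5219162827999071)) [ 0.58543353 -0.02360042  0.263     ] [ 0.58923677 -0.02037516  0.263     ]
rim (array([0.59057753, 0.25337085, 0.07161737]), np.float64(0.06645288052521892)) [0.59088786 0.25362611 0.07      ] [0.58922798 0.25352449 0.07      ]
hend (array([0.45688778, 0.28864426, 0.03954423]), np.float64(0.9745478538286534))
plate [[ 0.7562  0.0323  0.022 ]
 [ 0.7272 -0.1387  0.022 ]
 [ 0.4831 -0.0936  0.022 ]
 [ 0.5125  0.0791  0.022 ]]
-10.859671660467953 0.24812541873223876
-10.466706373710917 0.24823834749393167
-9.610203749811546 0.17341911499909116
-9.657380030445793 0.17511897319590775
handle [array([0.54148617, 0.26448681, 0.042     ]), array([0.45734007, 0.2854836 , 0.042     ])] -14.010774655767133 0.08672618438012412
darkblob [ 10   7  18  35 305] ((223.56602478027344, 229.0188751220703), (8.791075706481934, 34.34013748168945), 15.945395469665527)
```

Call:
{"method": "arm_command", "body": {
  "series": "-23.7 -14.6 0 0 0;-23.7 -14.6 0 0 0;-23.7 -14.6 0 0 0;-23.7 -14.6 0 0 0;-23.7 -14.6 0 0 0;-23.7 -14.6 0 0 0;-23.7 -14.6 0 0 0;-23.7 -14.6 0 0 0;-23.7 -14.6 0 0 0;-23.7 -14.6 0 0 0;-23.7 -14.6 0 0 0;-23.7 -14.6 0 0 0;-23.7 -14.6 0 0 0;-23.7 -14.6 0 0 0;-23.7 -14.6 0 0 0;-23.7 -14.6 0 0 0;0 0 0 -0.037 0;0 0 0 -0.037 0",
  "squeeze": 60
}}

```text
time_s: 1.6
tool_pos: [0.4906, 0.2764, 0.2221]
tool_rot: [-179.9, 0.0, 166.1]
force: [-0.6, 0.6, -0.9]
grip_width: 0.0871
grasp_force: 0.0
```

```bash
cat >> h.py <<'E'
def seg(us,ut): pass
def circ(n,c,r,z,k=24):
    t=np.linspace(0,2*np.pi,k,endpoint=False);return proj(n,np.c_[c[0]+r*np.cos(t),c[1]+r*np.sin(t),np.full(k,z)])
def cupdraw(im,n,x,y,th,z0,sx,sy,k):
    f=lambda p:np.int32(np.round(((p-[sx,sy])+.5)*k-.5)).reshape(-1,1,2)
    cv2.polylines(im,[f(circ(n,(x,y),.034,z0+.07,60))],True,(0,255,0),1)
    cv2.polylines(im,[f(circ(n,(x,y),.034,z0,60))],True,(0,255,255),1)
    c,s=np.cos(th),np.sin(th);P=np.array([(-.05,.01),(-.14,.01),(-.14,-.01),(-.05,-.01)])
    W=np.c_[x+P[:,0]*c-P[:,1]*s,y+P[:,0]*s+P[:,1]*c]
    for z,col in((.042,(0,0,255)),(.018,(255,0,255))):
        cv2.polylines(im,[f(proj(n,np.c_[W,np.full(4,z0+z)]))],True,col,1)
E
python3 - <<'E'
from h import *
t=cv2.imread('pics/top0.png');s=cv2.imread('pics/scene0.png')
def c(im,x,y,w,h,k):return cv2.convertScaleAbs(cv2.resize(im[y:y+h,x:x+w],None,fx=k,fy=k,interpolation=cv2.INTER_CUBIC),alpha=1.6)
th=np.radians(-13.8)
a=c(t,205,165,65,95,6);cupdraw(a,'top',.5905,.2535,th,0,205,165,6)
b=c(s,385,225,65,95,6);cupdraw(b,'scene',.5905,.2535,th,0,385,225,6)
a=np.hstack([a,b]);cv2.imwrite('pics/ov.png',a)
from cell import telemetry
o=telemetry.get_obs();print(o['time_s'],o['tool_pos'],o['tool_rot'],o['force'],o['qpos'])
E
```

```text
1.6 [0.49057912 0.27639208 0.22210917] [-1.79939453e+02  4.04414535e-04  1.66083736e+02] [-0.59577208  0.61019812 -0.87928519] [-43.42806671   7.74039775  12.45662811  96.2635754   -1.66970872
  76.22427735  45.4012152 ]
```

View pics/ov.png

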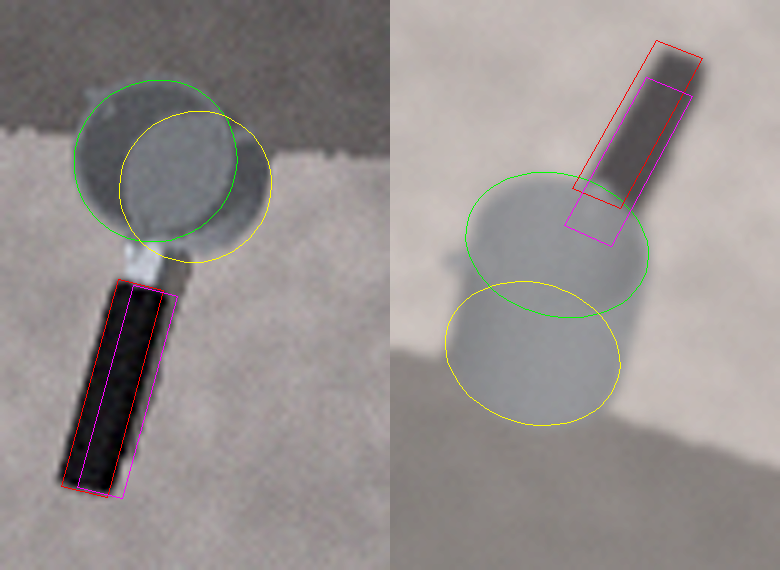

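The overlay fits the top view to within about 1 px. The scene view shows a constant offset of about 1.3 px, which is calibration bias. I'll descend and grip.

Call:
{"method": "arm_command", "body": {
  "series": "2 1.6 20 0 0;0 0 25 0 0;0 0 25 0 0;0 0 25 0 0;0 0 25 0 0;0 0 25 0 0;0 0 25 0 0;0 0 20 0 0;0 0 12 0 0;0 0 9 0 0;0 0 0 0 0;0 0 0 0 0"
}}

```text
time_s: 2.6
tool_pos: [0.488, 0.2812, 0.0119]
tool_rot: [180.0, 0.0, 166.3]
force: [0.2, 0.3, 0.3]
grip_width: 0.0874
grasp_force: 0.0
```

Call:
{"method": "arm_command", "body": {
  "series": "0 0 0 0 120;0 0 0 0 160;0 0 0 0 190;0 0 0 0 220;0 0 0 0 255;0 0 0 0 255;0 0 0 0 255;0 0 0 0 255;0 0 0 0 255;0 0 0 0 255;0 0 0 0 255;0 0 0 0 255"
}}

```text
time_s: 3.6
tool_pos: [0.4877, 0.2812, 0.0115]
tool_rot: [180.0, 0.0, 166.3]
force: [0.6, 0.2, -0.0]
grip_width: 0.0195
grasp_force: 60.0
```

Call:
{"method": "arm_command", "body": {
  "series": "0 0 -3 0 255;0 0 -6 0 255;0 0 -10 0 255;0 0 -10 0 255;0 0 -8 0 255;0 0 -3 0 255;-4 -15 0 0 255;-4 -16 0 0 255;-4 -16 0 0 255;-4 -16 0 0 255;-4 -16 0 0 255;-4 -16 0 0 255;-4 -16 0 0 255;-3 -15 0 0 255;-2 -14 0 0 255;-1 -10 0 0 255;0 0 0 0 255;0 0 0 0 255;0 0 0 0 255"
}}

```text
time_s: 5.18
tool_pos: [0.4851, 0.1283, 0.0517]
tool_rot: [180.0, 0.0, 166.3]
force: [-0.6, -0.2, -1.0]
grip_width: 0.0194
grasp_force: 60.0
```

Run:
```python
from h import *
from cell import telemetry
t=cams.read_camera('top');s=cams.read_camera('scene')
cv2.imwrite('pics/top2.png',t);cv2.imwrite('pics/scene2.png',s)
o=telemetry.get_obs();print(o['time_s'],o['tool_pos'],o['tool_rot'],o['force'],o['wrist_torque'])
p=o['tool_pos'];th=np.radians(o['tool_rot'][2]-180)
x,y=p[0]+.1064*np.cos(th),p[1]+.1064*np.sin(th);z0=p[2]+.019-.030
print(x,y,z0)
r=[]
for n,im in(('top',t),('scene',s)):
    c=proj(n,[x,y,z0+.05])[0];sx,sy=int(c[0]-33),int(c[1]-47)
    a=cv2.convertScaleAbs(cv2.resize(im[sy:sy+95,sx:sx+65],None,fx=6,fy=6,interpolation=cv2.INTER_CUBIC),alpha=1.6)
    cupdraw(a,n,x,y,th,z0,sx,sy,6);r.append(a);print(n,sx,sy)
cv2.imwrite('pics/ov2.png',np.hstack(r))
```

```text
5.2833 [0.48512083 0.12849684 0.05161482] [1.79969314e+02 7.32122693e-03 1.66361924e+02] [-0.00909422 -0.63222632 -2.30865148] [ 0.10001322  0.13850553 -0.03122847]
0.5885208325419319 0.10340899767353888 0.040614820057118015
top 256 143
scene 315 196
```

View pics/ov2.png

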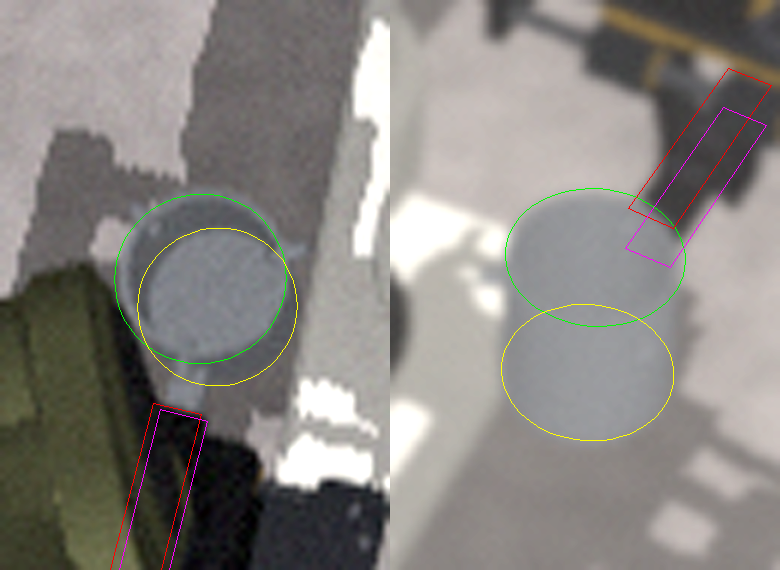

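The overlay predicted from the TCP matches the cup to within 1 px. The top view says −2 mm in y and the scene view says +1.5 mm, so the mean is right. Next I'll fit the mill cap and housing numerically to get the mouth axis.

Run:
```python
from h import *
res={}
for n,f,sd in(('top','top0',T(582,249)),('scene','scene0',S(233,67))):
    im=cv2.imread(f'pics/{f}.png');hsv=cv2.cvtColor(im,cv2.COLOR_BGR2HSV)
    k=4;x0,y0=int(sd[0])-30,int(sd[1])-26
    g=cv2.resize(cv2.cvtColor(im,cv2.COLOR_BGR2GRAY)[y0:y0+52,x0:x0+60],None,fx=k,fy=k,interpolation=cv2.INTER_CUBIC)
    c=((sd-[x0,y0])+.5)*k-.5; v0=np.median(g[int(c[1])-8:int(c[1])+8,int(c[0])-8:int(c[0])+8])
    m=(np.abs(g.astype(float)-v0)<14).astype(np.uint8);m=cv2.morphologyEx(m,cv2.MORPH_OPEN,np.ones((7,7)))
    N,l,st,ce=cv2.connectedComponentsWithStats(m);q=l[int(c[1]),int(c[0])]
    cn=max(cv2.findContours((l==q).astype(np.uint8),0,1)[0],key=cv2.contourArea)
    e=cv2.fitEllipse(cv2.convexHull(cn));e0=np.array(e[0]);px=(e0+.5)/k-.5+[x0,y0]
    print(n,v0,sd,px,np.array(e[1])/k,e[2],onz(n,px,.263),st[q]/k);res[n]=px
    a=circ(n,onz(n,px,.263),.046,.263);print(' housing r46 px extents',a.min(0),a.max(0))
print(tri(res['scene'],res['top']))
```

```text
top 78.0 [345.125 176.875] [344.76893997 176.32691193] [35.82862091 36.54598999] 46.309757232666016 [ 0.58653936 -0.02291026  0.263     ] [  12.5     9.     36.     35.75 3964.75]
 housing r46 px extents [321.45788131 153.61088882] [368.15573041 199.40120546]
scene 100.0 [294.36111111 178.25      ] [289.5320816  163.85607529] [47.49845886 58.01218414] 111.12235260009766 [ 0.54851615 -0.04522146  0.263     ] [   0.      0.     49.     37.25 4945.25]
 housing r46 px extents [268.35429754 150.38251391] [310.76517066 178.20981121]
(array([ 0.58146781, -0.02622657,  0.29423841]), np.float64(2.784351750085875))
```

Call:
{"method": "arm_command", "body": {
  "series": "-2.5 -10 0 0 255;-3.5 -15.2 0 0 255;-3.5 -15.2 0 0 255;-3.5 -15.2 0 0 255;-3.5 -15.2 0 0 255;-3.5 -15.2 0 0 255;-3.5 -15.2 0 0 255;-3 -12 0 0 255;-1.6 -8.6 0 0 255;0 0 0 0 255;0 0 0 0 255;0 0 -5 0 255;0 0 -5 0 255;0 0 0 0 255;0 0 0 0 255"
}}

```text
time_s: 6.53
tool_pos: [0.4841, 0.003, 0.0622]
tool_rot: [180.0, 0.1, 166.3]
force: [-0.2, -0.3, -2.8]
grip_width: 0.0198
grasp_force: 60.0
```

```bash
cat > st.py <<'E'
from h import *
from cell import telemetry
o=telemetry.get_obs();p=o['tool_pos'];th=np.radians(o['tool_rot'][2]%360-180)
a=p[:2]+.1064*np.array([np.cos(th),np.sin(th)])
print(o['time_s'],'tcp',p*1e3,'yaw',np.degrees(th),'axis',a*1e3,'rim-mouth',(p[2]+.019+.04-.13)*1e3,'rot',o['tool_rot'],'F',o['force'],'M',o['wrist_torque'])
e=np.array([587,-21.5])-a*1e3;s=np.radians(o['tool_rot'][2]);print('err tool xy',e@[np.cos(s),np.sin(s)],e@[np.sin(s),-np.cos(s)])
E
python3 st.py; python3 -c "
from h import *
cv2.imwrite('pics/s3.png',cv2.convertScaleAbs(cv2.resize(cams.read_camera('scene')[150:320,200:420],None,fx=3.6,fy=3.4,interpolation=cv2.INTER_CUBIC),alpha=1.6))"
```

```text
6.5333 tcp [484.05519866   3.04500453  62.18467185] yaw -13.66552312291239 axis [587.44316978 -22.09236661] rim-mouth -8.815328150452356 rot [1.79955689e+02 7.11459355e-02 1.66334477e+02] F [-0.24771001 -0.33529448 -2.81111985] M [0.02913998 0.17058986 0.02986266]
err tool xy 0.570572964886673 0.47089716692439926
```

View pics/s3.png

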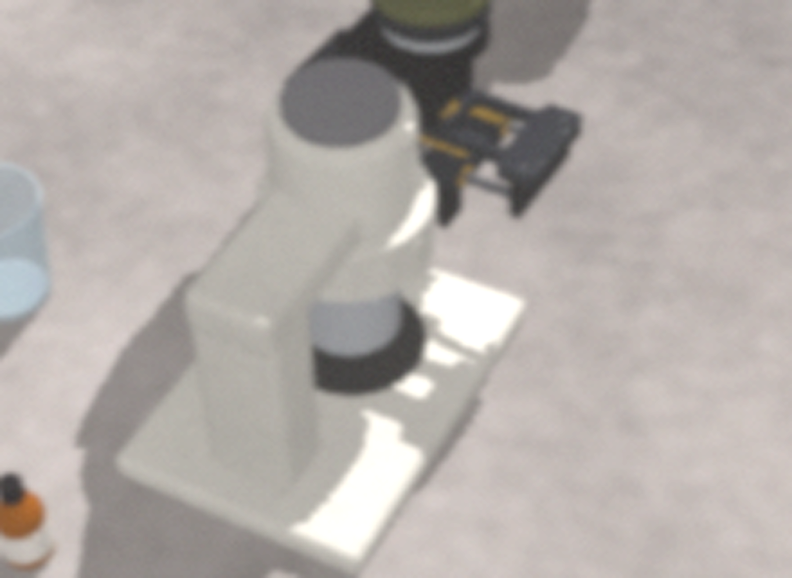

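The cup is under the head and centred to within about 1 mm. I'll raise it gently into the mouth.

Call:
{"method": "arm_command", "body": {
  "series": "0 0 -3 0 255;0 0 -3 0 255;0 0 -2 0 255;0 0 0 0 255;0 0 -1 0 255;0 0 -1 0 255;0 0 0 0 255;0 0 0 0 255"
}}

```text
time_s: 7.25
tool_pos: [0.4835, 0.0023, 0.0716]
tool_rot: [180.0, 0.0, 166.3]
force: [-0.3, -0.3, -1.6]
grip_width: 0.0194
grasp_force: 60.0
```

Call:
{"method": "arm_command", "body": {
  "series": "0 0 -1 0 255;0 0 -1 0 255;0 0 0 0 255;0 0 0 0 255"
}}

```text
time_s: 7.58
tool_pos: [0.4836, 0.0023, 0.0736]
tool_rot: [180.0, 0.0, 166.3]
force: [0.4, -0.2, -2.2]
grip_width: 0.0191
grasp_force: 60.0
```

Call:
{"method": "arm_command", "body": {
  "series": "0 0 -1 0 255;0 0 -0.5 0 255;0 0 0 0 255;0 0 0 0 255"
}}

```text
time_s: 7.92
tool_pos: [0.4833, 0.0023, 0.075]
tool_rot: [-180.0, -0.0, 166.3]
force: [0.4, -0.1, -2.6]
grip_width: 0.0195
grasp_force: 60.0
```

```bash
python3 st.py
```

```text
7.9167 tcp [483.2773389    2.28432391  74.95119119] yaw -13.73806608522338 axis [586.6334004  -22.98392795] rim-mouth 3.9511911905735775 rot [-1.79997529e+02 -1.86685199e-02  1.66261934e+02] F [ 0.3621573  -0.09769107 -2.62507727] M [ 0.08020372  0.28476912 -0.03727699]
err tool xy -0.003703252695823756 1.5285364634952396
```

Call:
{"method": "arm_command", "body": {
  "series": "0 0.5 -1 0 255;0 0.4 -0.5 0 255;0 0 0 0 255;0 0 0 0 255"
}}

```text
time_s: 8.25
tool_pos: [0.4831, 0.0029, 0.0762]
tool_rot: [-180.0, -0.1, 166.2]
force: [-0.6, -0.6, -3.5]
grip_width: 0.0193
grasp_force: 60.0
```

Call:
{"method": "arm_command", "body": {
  "series": "0 0 -0.5 0 255;0 0 0 0 255;0 0 0 0 255"
}}

```text
time_s: 8.5
tool_pos: [0.4831, 0.0031, 0.0767]
tool_rot: [-180.0, -0.1, 166.2]
force: [-1.1, -0.0, -5.7]
grip_width: 0.0192
grasp_force: 60.0
```

Call:
{"method": "arm_command", "body": {
  "series": "0 0 -0.5 0 255;0 0 0 0 255;0 0 0 0 255"
}}

```text
time_s: 8.75
tool_pos: [0.483, 0.0032, 0.0772]
tool_rot: [-180.0, -0.1, 166.3]
force: [-2.3, -0.8, -5.4]
grip_width: 0.0189
grasp_force: 60.0
```

Call:
{"method": "arm_command", "body": {
  "series": "0 0 -0.5 0 255;0 0 0 0 255;0 0 0 0 255"
}}

```text
time_s: 9.0
tool_pos: [0.4833, 0.0033, 0.0779]
tool_rot: [-180.0, -0.0, 166.3]
force: [-2.1, -0.2, -6.2]
grip_width: 0.0192
grasp_force: 60.0
```

```bash
python3 st.py
```

```text
9.0 tcp [483.26991241   3.33074847  77.87861274] yaw -13.725669919558754 axis [586.63143837 -21.91514131] rim-mouth 6.878612743454693 rot [-1.79998454e+02 -4.72248784e-02  1.66274330e+02] F [-2.14815219 -0.15352813 -6.15959392] M [ 0.14879772  1.14153758 -0.09805354]
err tool xy -0.25953458859414896 0.4907359540621414
```

Call:
{"method": "arm_command", "body": {
  "series": "0 2.8 0 0.0262 255;-0.1 2.8 0 0.0262 255;0 0 0 0 255;0 0 0 0 255"
}}

```text
time_s: 9.33
tool_pos: [0.4855, 0.0089, 0.0782]
tool_rot: [180.0, 0.0, 163.4]
force: [-0.7, 0.9, -6.1]
grip_width: 0.0193
grasp_force: 60.0
```

Call:
{"method": "arm_command", "body": {
  "series": "0 2.8 0 0.0262 255;-0.1 2.8 0 0.0262 255;0 0 0 0 255;0 0 0 0 255"
}}

```text
time_s: 9.67
tool_pos: [0.4874, 0.014, 0.0783]
tool_rot: [180.0, 0.1, 160.4]
force: [0.4, 1.2, -5.7]
grip_width: 0.0195
grasp_force: 60.0
```

```bash
python3 st.py
```

```text
9.6667 tcp [487.42865761  14.01545971  78.28592783] yaw -19.641070308639087 axis [587.63796035 -21.74842774] rim-mouth 7.285927829483563 rot [1.79969658e+02 5.73252023e-02 1.60358930e+02] F [ 0.44085884  1.23497711 -5.70858012] M [0.37241353 0.68821362 0.14608602]
err tool xy 0.6843449547622552 0.019537857901135314
```

Call:
{"method": "arm_command", "body": {
  "series": "0.1 2.8 0 0.0262 255;0.1 2.8 0 0.0262 255;0 0 0 0 255;0 0 0 0 255"
}}

```text
time_s: 10.0
tool_pos: [0.4893, 0.0191, 0.0783]
tool_rot: [180.0, 0.1, 157.3]
force: [-0.1, 1.0, -5.0]
grip_width: 0.0194
grasp_force: 60.0
```

Call:
{"method": "arm_command", "body": {
  "series": "0 2.8 0 0.0262 255;0 2.8 0 0.0262 255;0 0 0 0 255;0 0 0 0 255"
}}

```text
time_s: 10.33
tool_pos: [0.4911, 0.0241, 0.0782]
tool_rot: [180.0, 0.0, 154.3]
force: [-1.0, 0.8, -5.4]
grip_width: 0.0193
grasp_force: 60.0
```

```bash
python3 st.py
```

```text
10.3333 tcp [491.10459457  24.12639885  78.15891496] yaw -25.66273864067216 axis [587.00917661 -21.95256754] rim-mouth 7.158914962639706 rot [1.79989834e+02 2.28370907e-02 1.54337261e+02] F [-0.9592211   0.80359429 -5.42760344] M [0.39404423 0.58399432 0.13419264]
err tool xy 0.20426619879125357 0.4039516212139289
```

Call:
{"method": "arm_command", "body": {
  "series": "0 2.8 -0.3 0.0262 255;0 2.8 0 0.0262 255;0 0 0 0 255;0 0 0 0 255"
}}

```text
time_s: 10.67
tool_pos: [0.4934, 0.0291, 0.0784]
tool_rot: [-180.0, 0.0, 151.3]
force: [-0.5, 1.1, -4.7]
grip_width: 0.0194
grasp_force: 60.0
```

Call:
{"method": "arm_command", "body": {
  "series": "0 2.8 0 0.0262 255;0 2.8 0 0.0262 255;0 0 0 0 255;0 0 0 0 255"
}}

```text
time_s: 11.0
tool_pos: [0.496, 0.0339, 0.0783]
tool_rot: [-180.0, -0.0, 148.3]
force: [-0.9, 1.4, -4.1]
grip_width: 0.0192
grasp_force: 60.0
```

```bash
python3 st.py
```

```text
11.0 tcp [496.028043    33.93600687  78.33056846] yaw -31.67751345116821 axis [586.57628082 -21.93864415] rim-mouth 7.330568455586938 rot [-1.79991305e+02 -9.31078110e-03  1.48322487e+02] F [-0.94417193  1.42703185 -4.11528047] M [0.51316818 0.72340639 0.09983912]
err tool xy -0.1302437614948231 0.5958046652498229
```

Call:
{"method": "arm_command", "body": {
  "series": "0 0 -0.5 0 255;0 0 0 0 255;0 0 0 0 255"
}}

```text
time_s: 11.25
tool_pos: [0.496, 0.0341, 0.0788]
tool_rot: [-180.0, -0.0, 148.3]
force: [-1.4, 1.6, -5.6]
grip_width: 0.0194
grasp_force: 60.0
```

Call:
{"method": "arm_command", "body": {
  "series": "0 2.8 0 0.0262 255;0 2.8 0 0.0262 255;0 0 0 0 255;0 0 0 0 255"
}}

```text
time_s: 11.58
tool_pos: [0.4989, 0.0389, 0.0787]
tool_rot: [-180.0, -0.0, 145.3]
force: [-1.4, 1.5, -5.5]
grip_width: 0.0193
grasp_force: 60.0
```

```bash
python3 st.py
```

```text
11.5833 tcp [498.9104991   38.91418137  78.71316396] yaw -34.6916808985261 axis [586.39541885 -21.64445813] rim-mouth 7.713163956847985 rot [-1.79979541e+02 -2.65117849e-02  1.45308319e+02] F [-1.44241166  1.51200287 -5.51909372] M [0.60683472 0.86116868 0.20233438]
err tool xy -0.41488295118517327 0.4628808273980442
```

Call:
{"method": "arm_command", "body": {
  "series": "0.2 2.8 0 0.0262 255;0.2 2.8 0 0.0262 255;0 0 0 0 255;0 0 0 0 255"
}}

```text
time_s: 11.92
tool_pos: [0.5021, 0.0435, 0.0788]
tool_rot: [-180.0, 0.0, 142.3]
force: [-0.5, 2.8, -5.6]
grip_width: 0.0192
grasp_force: 60.0
```

Call:
{"method": "arm_command", "body": {
  "series": "0 2.8 0 0.0262 255;0 2.8 0 0.0262 255;0 0 0 0 255;0 0 0 0 255"
}}

```text
time_s: 12.25
tool_pos: [0.5056, 0.0479, 0.0789]
tool_rot: [180.0, 0.0, 139.3]
force: [-0.7, 1.6, -6.1]
grip_width: 0.0193
grasp_force: 60.0
```

```bash
python3 st.py
```

```text
12.25 tcp [505.61848536  47.87702578  78.86059838] yaw -40.68106387192117 axis [586.30690535 -21.47958084] rim-mouth 7.86059838249381 rot [1.79999270e+02 9.90980719e-03 1.39318936e+02] F [-0.72746534  1.64226659 -6.05687332] M [0.6842845  0.6441148  0.13861999]
err tool xy -0.5389183882197327 0.43630736101618384
```

Call:
{"method": "arm_command", "body": {
  "series": "-0.2 2.8 0 0.0262 255;0 2.8 0 0.0262 255;0 0 0 0 255;0 0 0 0 255"
}}

```text
time_s: 12.58
tool_pos: [0.5097, 0.052, 0.0792]
tool_rot: [180.0, 0.0, 136.3]
force: [-0.8, 2.8, -2.9]
grip_width: 0.0195
grasp_force: 60.0
```

Call:
{"method": "arm_command", "body": {
  "series": "-0.2 2.8 0 0.0262 255;0 2.8 0 0.0262 255;0 0 0 0 255;0 0 0 0 255"
}}

```text
time_s: 12.92
tool_pos: [0.5137, 0.0557, 0.0791]
tool_rot: [180.0, 0.0, 133.3]
force: [-2.3, 2.0, -2.9]
grip_width: 0.0193
grasp_force: 60.0
```

```bash
python3 st.py
```

```text
12.9167 tcp [513.67751291  55.72261984  79.1314977 ] yaw -46.69816772743292 axis [586.65106194 -21.71006798] rim-mouth 8.131497700036933 rot [1.79982381e+02 1.94358655e-02 1.33301832e+02] F [-2.29060329  2.03419164 -2.89525112] M [0.46537593 0.51186365 0.01213565]
err tool xy -0.08643910404050016 0.3980133296554083
```

Fz has dropped back to the no-contact value at a yaw of about −45°, so the lugs face the slots. I'll raise and check.

Call:
{"method": "arm_command", "body": {
  "series": "0.5 0 -1 0 255;0 0 -1 0 255;0 0 0 0 255;0 0 0 0 255"
}}

```text
time_s: 13.25
tool_pos: [0.5132, 0.056, 0.0806]
tool_rot: [-180.0, 0.0, 133.2]
force: [0.8, 0.6, -7.5]
grip_width: 0.0193
grasp_force: 60.0
```

Call:
{"method": "arm_command", "body": {
  "series": "0 0 -1 0 255;0 0 -1 0 255;0 0 0 0 255;0 0 0 0 255"
}}

```text
time_s: 13.58
tool_pos: [0.5127, 0.0565, 0.0825]
tool_rot: [-180.0, -0.0, 133.2]
force: [-0.7, 2.0, -8.8]
grip_width: 0.0196
grasp_force: 60.0
```

```bash
python3 st.py
```

```text
13.5833 tcp [512.70913022  56.50560992  82.54161989] yaw -46.75674970192168 axis [585.60347019 -21.0016491 ] rim-mouth 11.541619891628274 rot [-1.79960119e+02 -4.51841488e-02  1.33243250e+02] F [-0.67507877  2.01234614 -8.75032575] M [0.68782753 0.51544402 0.05096446]
err tool xy -1.3197831892937906 0.6758856913274097
```

```bash
cat > ov.py <<'E'
from h import *
import sys
from cell import telemetry
s=cams.read_camera('scene');o=telemetry.get_obs();p=o['tool_pos'];th=np.radians(o['tool_rot'][2]%360-180)
x,y=p[0]+.1064*np.cos(th),p[1]+.1064*np.sin(th);z0=p[2]+.019-.030
c=proj('scene',[x,y,z0+.03])[0];sx,sy=int(c[0]-25),int(c[1]-60)
a=cv2.convertScaleAbs(cv2.resize(s[sy:sy+80,sx:sx+80],None,fx=7,fy=7,interpolation=cv2.INTER_CUBIC),alpha=2)
b=a.copy();cupdraw(b,'scene',x,y,th,z0,sx,sy,7)
cv2.imwrite(sys.argv[1],cv2.resize(np.hstack([a,b]),(800,400)))
E
python3 ov.py pics/ov4.png
```

```text
(no output)
```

View pics/ov4.png

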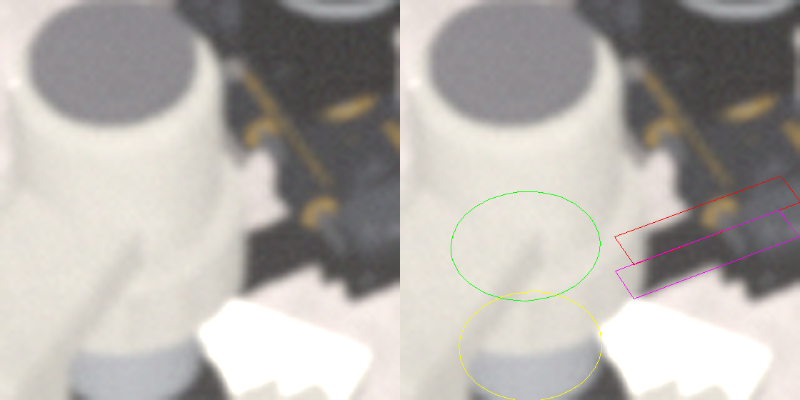

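The cup bottom is visible under the head at about the predicted place, so there is no gross lag. I'll measure its lower edge numerically.

```bash
cat > edge.py <<'E'
from h import *
from cell import telemetry
s=cv2.cvtColor(cams.read_camera('scene'),cv2.COLOR_BGR2GRAY).astype(float);o=telemetry.get_obs();p=o['tool_pos'];th=np.radians(o['tool_rot'][2]%360-180)
x,y=p[0]+.1064*np.cos(th),p[1]+.1064*np.sin(th);z0=p[2]-.011
q=circ('scene',(x,y),.034,z0,200);b=q[q[:,1].argmax()];print('pred bottom px',b,'2mm higher ->',circ('scene',(x,y),.034,z0+.002,200)[:,1].max())
for c in(-4,0,4):
    u=int(round(b[0]))+c;print(u,[int(v) for v in s[int(b[1])-8:int(b[1])+9,u]],int(b[1])-8)
E
python3 edge.py
```

```text
pred bottom px [297.02946913 247.60545674] 2mm higher -> 247.05979642584222
293 [100, 97, 96, 94, 95, 94, 96, 94, 93, 88, 74, 56, 44, 42, 42, 43, 42] 239
297 [100, 98, 97, 97, 96, 96, 96, 96, 97, 93, 85, 63, 46, 41, 41, 42, 43] 239
301 [97, 96, 95, 94, 95, 95, 94, 95, 93, 85, 71, 52, 44, 41, 42, 44, 43] 239
```

Run:
```python
from h import *
def run(f,x,y,z0):
    s=cv2.cvtColor(cv2.imread(f),cv2.COLOR_BGR2GRAY).astype(float)
    q=circ('scene',(x,y),.034,z0,200);b=q[q[:,1].argmax()];print(f,b)
    for c in(-4,0,4):
        u=int(round(b[0]))+c;print(u,[int(v) for v in s[int(b[1])-8:int(b[1])+9,u]],int(b[1])-8)
run('pics/scene2.png',.5885,.1034,.0406)
run('pics/scene0.png',.5910,.2555,0)
```

```text
pics/scene2.png [347.95615984 268.99439579]
344 [97, 96, 96, 95, 95, 96, 95, 96, 94, 91, 88, 86, 85, 86, 85, 85, 84] 260
348 [97, 97, 96, 98, 96, 96, 97, 96, 95, 94, 89, 86, 84, 85, 84, 84, 85] 260
352 [98, 97, 97, 96, 95, 96, 95, 96, 94, 90, 88, 85, 85, 85, 86, 85, 85] 260
pics/scene0.png [410.94022112 295.79132614]
407 [93, 91, 92, 92, 92, 94, 92, 92, 89, 86, 85, 84, 84, 84, 84, 84, 83] 287
411 [95, 95, 93, 93, 94, 94, 93, 93, 92, 89, 86, 85, 84, 86, 85, 84, 85] 287
415 [95, 94, 95, 94, 93, 92, 95, 92, 90, 86, 85, 84, 84, 85, 85, 85, 84] 287
```

The cup's lower edge is 2 px (about 6 mm) below the prediction, so the lugs are not in and the cup has pitched in the grip. I'll back down and check whether the tilt is elastic.

Call:
{"method": "arm_command", "body": {
  "series": "-0.3 -0.4 2 0 255;0 0 2 0 255;0 0 1 0 255;0 0 0 0 255;0 0 0 0 255"
}}

```text
time_s: 14.1
tool_pos: [0.5138, 0.056, 0.0786]
tool_rot: [179.9, 0.0, 133.2]
force: [-2.7, 1.7, 0.1]
grip_width: 0.0195
grasp_force: 60.0
```

```bash
python3 st.py;python3 edge.py
```

```text
14.1 tcp [513.77744991  56.02037895  78.58318487] yaw -46.759776552348825 axis [586.66769519 -21.49073086] rim-mouth 7.583184865879112 rot [1.79928516e+02 3.96109375e-02 1.33240223e+02] F [-2.69573889  1.68980323  0.07642803] M [ 0.30132057  0.50572939 -0.03378744]
err tool xy -0.23440075735733937 0.23573011895243148
pred bottom px [296.74313166 248.98957032] 2mm higher -> 248.44675536321915
293 [97, 96, 96, 96, 96, 95, 95, 94, 93, 83, 65, 48, 41, 43, 43, 43, 42] 240
297 [97, 97, 97, 96, 96, 96, 96, 96, 94, 86, 70, 52, 42, 42, 41, 41, 42] 240
301 [95, 94, 95, 95, 94, 94, 95, 93, 91, 79, 59, 46, 42, 43, 42, 42, 43] 240
```

Call:
{"method": "arm_command", "body": {
  "series": "0.5 0 1.5 0 255;0 0 1.5 0 255;0 0 0 0 255;0 0 0 0 255"
}}

```text
time_s: 14.48
tool_pos: [0.5131, 0.0557, 0.0748]
tool_rot: [180.0, 0.0, 133.2]
force: [-1.0, -0.3, -2.4]
grip_width: 0.0193
grasp_force: 60.0
```

```bash
python3 st.py;python3 edge.py
```

```text
14.4833 tcp [513.13572963  55.70182559  74.79324986] yaw -46.79055073388082 axis [585.98433234 -21.84842317] rim-mouth 3.7932498573297058 rot [1.79993564e+02 4.45990226e-02 1.33209449e+02] F [-0.99506925 -0.32588225 -2.44274734] M [ 0.08790969  0.07229525 -0.01161591]
err tool xy -0.4414442347464883 0.978829145992522
pred bottom px [296.80739153 249.74638078] 2mm higher -> 249.2060238919834
293 [96, 96, 96, 95, 96, 95, 96, 95, 94, 86, 69, 51, 44, 41, 42, 43, 42] 241
297 [97, 97, 97, 97, 97, 97, 96, 96, 95, 89, 75, 56, 44, 42, 41, 41, 41] 241
301 [94, 95, 95, 95, 95, 94, 94, 94, 92, 82, 63, 48, 45, 42, 42, 41, 42] 241
```

The cup is free again but appears pitched by roughly 1.5°. I'll lower it onto the mill's base plate to feel the tilt and level it.

Call:
{"method": "arm_command", "body": {
  "series": "0 0.5 6 0 255;0 0.4 8 0 255;0 0 8 0 255;0 0 7 0 255;0 0 4 0 255;0 0 0 0 255;0 0 0 0 255;0 0 0 0 255"
}}

```text
time_s: 15.2
tool_pos: [0.5137, 0.0569, 0.042]
tool_rot: [180.0, 0.0, 133.2]
force: [-0.2, 0.4, -2.5]
grip_width: 0.0195
grasp_force: 60.0
```

Call:
{"method": "arm_command", "body": {
  "series": "0 0 1.5 0 255;0 0 0 0 255;0 0 0 0 255"
}}

```text
time_s: 15.45
tool_pos: [0.5136, 0.057, 0.0406]
tool_rot: [180.0, 0.0, 133.2]
force: [-0.8, -0.6, -2.8]
grip_width: 0.0191
grasp_force: 60.0
```

Call:
{"method": "arm_command", "body": {
  "series": "0 0 1.5 0 255;0 0 0 0 255;0 0 0 0 255"
}}

```text
time_s: 15.7
tool_pos: [0.5137, 0.0569, 0.039]
tool_rot: [180.0, 0.0, 133.2]
force: [-0.2, -0.0, -1.5]
grip_width: 0.0192
grasp_force: 60.0
```

```bash
python3 st.py
```

```text
15.7 tcp [513.71845243  56.94883891  39.02923784] yaw -46.753510395815624 axis [586.61717428 -20.55429879] rim-mouth -31.970762163467224 rot [1.79969493e+02 1.86505069e-02 1.33246490e+02] F [-0.15451114 -0.04060763 -1.52364547] M [0.02845261 0.0304392  0.03467321]
err tool xy -0.9511495938389558 -0.36908096435810245
```

Call:
{"method": "arm_command", "body": {
  "series": "0 0 1 0 255;0 0 0 0 255;0 0 0 0 255"
}}

```text
time_s: 15.95
tool_pos: [0.5137, 0.0571, 0.0381]
tool_rot: [180.0, 0.0, 133.2]
force: [0.4, 1.0, 0.4]
grip_width: 0.0191
grasp_force: 60.0
```

Call:
{"method": "arm_command", "body": {
  "series": "0 0 1 0 255;0 0 0 0 255;0 0 0 0 255"
}}

```text
time_s: 16.2
tool_pos: [0.5136, 0.0571, 0.0371]
tool_rot: [180.0, -0.0, 133.2]
force: [-2.1, 1.2, 1.7]
grip_width: 0.0196
grasp_force: 60.0
```

```bash
python3 st.py
```

```text
16.2 tcp [513.58526653  57.14900851  37.09445257] yaw -46.75037166290329 axis [586.48823398 -20.35013559] rim-mouth -33.90554743406293 rot [ 1.79972659e+02 -2.94993084e-03  1.33249628e+02] F [-2.07657627  1.20570829  1.70685237] M [ 0.09313518  0.05855991 -0.02250021]
err tool xy -1.1881839175609379 -0.4151043184091289
```

Call:
{"method": "arm_command", "body": {
  "series": "0.2 0 1 0 255;0 0 0 0 255;0 0 0 0 255"
}}

```text
time_s: 16.45
tool_pos: [0.5135, 0.0573, 0.0361]
tool_rot: [180.0, 0.0, 133.3]
force: [-2.8, 2.2, 3.2]
grip_width: 0.0196
grasp_force: 60.0
```

Call:
{"method": "arm_command", "body": {
  "series": "0.2 0 1 0 255;0 0 0 0 255;0 0 0 0 255"
}}

```text
time_s: 16.7
tool_pos: [0.5133, 0.0574, 0.035]
tool_rot: [180.0, -0.0, 133.3]
force: [-2.0, 3.2, 3.2]
grip_width: 0.0195
grasp_force: 60.0
```

Call:
{"method": "arm_command", "body": {
  "series": "0.1 0 1 0 255;0 0 0 0 255;0 0 0 0 255"
}}

```text
time_s: 16.95
tool_pos: [0.5132, 0.0575, 0.0339]
tool_rot: [180.0, -0.0, 133.3]
force: [-2.0, 3.6, 4.4]
grip_width: 0.0191
grasp_force: 60.0
```

```bash
python3 st.py
```

```text
16.95 tcp [513.19503374  57.45861576  33.88550951] yaw -46.74899704913216 axis [586.0998605  -20.03877926] rim-mouth -37.11449048655982 rot [ 1.79980292e+02 -1.56099293e-03  1.33251003e+02] F [-1.97298941  3.56291349  4.39362764] M [0.23301264 0.10966563 0.06183823]
err tool xy -1.68106499258674 -0.3455975400035449
```

Call:
{"method": "arm_command", "body": {
  "series": "0.3 0 0.6 0 255;0 0 0 0 255;0 0 0 0 255"
}}

```text
time_s: 17.2
tool_pos: [0.5132, 0.0576, 0.0336]
tool_rot: [180.0, 0.0, 133.2]
force: [-2.2, 2.7, 6.1]
grip_width: 0.0196
grasp_force: 60.0
```

Call:
{"method": "arm_command", "body": {
  "series": "0.3 0 0.5 0 255;0 0 0 0 255;0 0 0 0 255"
}}

```text
time_s: 17.45
tool_pos: [0.5132, 0.0577, 0.0334]
tool_rot: [179.9, 0.0, 133.2]
force: [-2.8, 2.9, 7.9]
grip_width: 0.0193
grasp_force: 60.0
```

```bash
python3 st.py;python3 edge.py
```

```text
17.45 tcp [513.23741812  57.67709554  33.44310457] yaw -46.76855524566679 axis [586.11578651 -19.84518139] rim-mouth -37.55689542716078 rot [1.79948368e+02 2.79358122e-02 1.33231445e+02] F [-2.77349144  2.88394727  7.87586223] M [0.07686458 0.22876868 0.00216703]
err tool xy -1.811328409415702 -0.48923155004899144
pred bottom px [298.09491334 260.85120151] 2mm higher -> 260.3380443159661
294 [97, 96, 97, 97, 94, 95, 93, 85, 69, 53, 44, 42, 48, 65, 90, 104, 109] 252
298 [97, 97, 96, 97, 96, 97, 95, 90, 76, 56, 44, 42, 44, 59, 81, 102, 109] 252
302 [93, 94, 93, 95, 94, 92, 92, 82, 64, 48, 41, 42, 52, 73, 96, 106, 109] 252
```

Call:
{"method": "arm_command", "body": {
  "series": "0 0 -3 0 255;-0.8 -0.2 -5 0 255;-0.8 -0.2 -8 0 255;0 0 -8 0 255;0 0 -8 0 255;0 0 -5 0 255;0 0 -3 0 255;0 0 -1.5 0 255;0 0 0 0 255;0 0 0 0 255;0 0 0 0 255"
}}

```text
time_s: 18.42
tool_pos: [0.5132, 0.0562, 0.0739]
tool_rot: [-180.0, -0.0, 133.2]
force: [-0.2, 0.6, -0.5]
grip_width: 0.0196
grasp_force: 60.0
```

```bash
python3 st.py;python3 edge.py
```

```text
18.4167 tcp [513.16171939  56.21786562  73.89574748] yaw -46.75938605403766 axis [586.05249294 -21.2927474 ] rim-mouth 2.8957474782900228 rot [-1.79966334e+02 -1.92623755e-02  1.33240614e+02] F [-0.17226992  0.6395863  -0.54413135] M [0.12511886 0.14820382 0.01888297]
err tool xy -0.8000826904340268 0.5482617527225279
pred bottom px [296.9922835  250.08192973] 2mm higher -> 249.54224394520642
293 [95, 96, 96, 95, 96, 95, 95, 93, 83, 65, 47, 43, 40, 45, 42, 41, 40] 242
297 [97, 97, 97, 96, 96, 95, 95, 95, 86, 71, 51, 43, 43, 41, 42, 43, 41] 242
301 [96, 94, 95, 95, 95, 94, 95, 91, 80, 62, 46, 44, 42, 43, 41, 42, 41] 242
```

Call:
{"method": "arm_command", "body": {
  "series": "-0.3 0.2 -1 0 255;0 0 -1 0 255;0 0 0 0 255;0 0 0 0 255"
}}

```text
time_s: 18.8
tool_pos: [0.514, 0.0561, 0.0763]
tool_rot: [180.0, 0.0, 133.2]
force: [1.2, 0.3, -2.4]
grip_width: 0.0197
grasp_force: 60.0
```

Call:
{"method": "arm_command", "body": {
  "series": "0 0 -1 0 255;0 0 0 0 255;0 0 0 0 255"
}}

```text
time_s: 19.05
tool_pos: [0.5138, 0.0562, 0.0773]
tool_rot: [180.0, -0.0, 133.2]
force: [-0.3, 0.2, -2.4]
grip_width: 0.0195
grasp_force: 60.0
```

Call:
{"method": "arm_command", "body": {
  "series": "0 0 -1 0 255;0 0 0 0 255;0 0 0 0 255"
}}

```text
time_s: 19.3
tool_pos: [0.5138, 0.0562, 0.0783]
tool_rot: [180.0, -0.0, 133.2]
force: [-0.4, 0.4, -2.4]
grip_width: 0.0193
grasp_force: 60.0
```

```bash
python3 st.py;python3 edge.py
```

```text
19.3 tcp [513.7724588   56.18818278  78.26789345] yaw -46.76612342024478 axis [586.65411743 -21.33100087] rim-mouth 7.267893453950319 rot [ 1.79999050e+02 -8.98370686e-03  1.33233877e+02] F [-0.40977874  0.43787889 -2.36827137] M [ 0.16922111  0.22829153 -0.03062253]
err tool xy -0.36004858436053455 0.13623681843046492
pred bottom px [296.8252528  249.07838714] 2mm higher -> 248.5357728253585
293 [97, 96, 96, 95, 95, 96, 95, 93, 83, 64, 49, 41, 42, 42, 43, 43, 43] 241
297 [96, 96, 96, 96, 96, 97, 96, 95, 88, 69, 52, 43, 41, 41, 43, 42, 42] 241
301 [95, 94, 95, 94, 94, 94, 93, 90, 79, 60, 44, 41, 40, 42, 43, 41, 43] 241
```

Nothing resists past the contact height, so the lugs are in the slots with the cup level. I'll keep going up.

Call:
{"method": "arm_command", "body": {
  "series": "0 0 -1 0 255;0 0 0 0 255;0 0 0 0 255"
}}

```text
time_s: 19.6
tool_pos: [0.5138, 0.0562, 0.0793]
tool_rot: [180.0, -0.0, 133.2]
force: [-1.2, -0.2, -2.2]
grip_width: 0.0198
grasp_force: 60.0
```

Call:
{"method": "arm_command", "body": {
  "series": "0 0 -1 0 255;0 0 0 0 255;0 0 0 0 255"
}}

```text
time_s: 19.85
tool_pos: [0.5136, 0.0562, 0.08]
tool_rot: [-180.0, -0.0, 133.2]
force: [0.2, 0.3, -3.7]
grip_width: 0.0193
grasp_force: 60.0
```

Call:
{"method": "arm_command", "body": {
  "series": "0 0 -1 0 255;0 0 0 0 255;0 0 0 0 255"
}}

```text
time_s: 20.1
tool_pos: [0.5133, 0.0563, 0.0808]
tool_rot: [-180.0, -0.0, 133.2]
force: [-1.2, 1.1, -6.9]
grip_width: 0.0197
grasp_force: 60.0
```

```bash
python3 st.py;python3 edge.py
```

```text
20.1 tcp [513.32599112  56.28305138  80.78204697] yaw -46.75737717311168 axis [586.21948227 -21.22500593] rim-mouth 9.782046971237579 rot [-1.79958502e+02 -4.42332222e-02  1.33242623e+02] F [-1.18601449  1.09932705 -6.85595302] M [4.91521908e-01 3.56750001e-01 4.61050891e-04]
err tool xy -0.7350462244505506 0.3801798422794321
pred bottom px [296.89060229 248.26672933] 2mm higher -> 247.72232155258354
293 [96, 95, 97, 96, 95, 96, 96, 95, 89, 77, 58, 43, 43, 42, 43, 43, 42] 240
297 [97, 96, 97, 97, 95, 96, 96, 95, 93, 83, 62, 46, 43, 42, 40, 43, 43] 240
301 [95, 95, 95, 95, 94, 95, 95, 93, 86, 70, 51, 43, 43, 41, 41, 43, 41] 240
```

Resistance starts at rim +8.7 mm. I'll ease off and check neighbouring yaws with a light touch.

Call:
{"method": "arm_command", "body": {
  "series": "0 -2.8 0.5 -0.0262 255;0 -2.8 0 -0.0262 255;0 0 0 0 255;0 0 0 0 255"
}}

```text
time_s: 20.48
tool_pos: [0.5094, 0.0522, 0.0806]
tool_rot: [-180.0, -0.0, 136.2]
force: [-1.2, 1.1, -5.5]
grip_width: 0.0193
grasp_force: 60.0
```

```bash
python3 st.py;python3 edge.py
```

```text
20.4833 tcp [509.40126133  52.16131938  80.57227533] yaw -43.81501909444626 axis [586.17724246 -21.50284234] rim-mouth 9.572275326897056 rot [-1.79963568e+02 -3.32511693e-02  1.36184981e+02] F [-1.17005465  1.11905932 -5.49832547] M [ 0.35090703  0.57299828 -0.01844312]
err tool xy -0.5917165311222182 0.5716726355619948
pred bottom px [296.78551925 248.28767795] 2mm higher -> 247.74341864082152
293 [97, 96, 96, 96, 95, 96, 95, 95, 89, 75, 55, 44, 44, 42, 43, 42, 43] 240
297 [98, 96, 96, 96, 97, 95, 96, 96, 93, 84, 63, 46, 43, 43, 43, 42, 41] 240
301 [95, 95, 95, 94, 94, 94, 94, 93, 86, 69, 50, 45, 42, 44, 43, 41, 41] 240
```

Call:
{"method": "arm_command", "body": {
  "series": "0 2.8 0 0.0262 255;0 2.8 0 0.0262 255;0 2.8 0 0.0262 255;0 0 0 0 255;0 0 0 0 255"
}}

```text
time_s: 20.95
tool_pos: [0.5158, 0.0582, 0.0807]
tool_rot: [-180.0, -0.0, 131.7]
force: [-0.7, 0.7, -6.3]
grip_width: 0.0193
grasp_force: 60.0
```

Call:
{"method": "arm_command", "body": {
  "series": "0 2.8 0 0.0262 255;0 0 0 0 255;0 0 0 0 255"
}}

```text
time_s: 21.2
tool_pos: [0.5179, 0.06, 0.0807]
tool_rot: [180.0, -0.0, 130.3]
force: [-1.9, 0.2, -5.4]
grip_width: 0.0196
grasp_force: 60.0
```

Call:
{"method": "arm_command", "body": {
  "series": "0 2.8 0 0.0262 255;0 0 0 0 255;0 0 0 0 255"
}}

```text
time_s: 21.45
tool_pos: [0.52, 0.0618, 0.0807]
tool_rot: [180.0, -0.0, 128.8]
force: [-0.3, 0.4, -7.0]
grip_width: 0.0195
grasp_force: 60.0
```

```bash
python3 st.py;python3 edge.py
```

```text
21.45 tcp [520.01252919  61.83117224  80.70663711] yaw -51.21101061741581 axis [586.66723832 -21.10319789] rim-mouth 9.706637108334803 rot [ 1.79988502e+02 -1.36885491e-03  1.28788989e+02] F [-0.29554299  0.37179382 -7.03426803] M [ 0.2973841   0.4377964  -0.09699554]
err tool xy -0.5177506186916977 0.010795594138415935
pred bottom px [296.88750549 248.43777903] 2mm higher -> 247.89345013123904
293 [96, 97, 97, 95, 96, 95, 95, 95, 89, 75, 56, 42, 42, 42, 42, 42, 41] 240
297 [98, 96, 97, 96, 96, 97, 95, 97, 92, 85, 63, 47, 43, 44, 42, 43, 42] 240
301 [96, 95, 95, 96, 95, 94, 94, 93, 86, 69, 51, 41, 42, 41, 42, 42, 40] 240
```

No entry here. The cup is still about 1.4° nose-down after elastic rebound. I'll re-level it on the plate, pressing slightly past level, then sweep again with a lighter touch.

Call:
{"method": "arm_command", "body": {
  "series": "0 0 4 0 255;0 0 8 0 255;0 0 8 0 255;0 0 8 0 255;0 0 8 0 255;0 0 5 0 255;0 0 2 0 255;0 0 1.5 0 255;0.1 0 1.5 0 255;0 0 0.8 0 255;0 0 0 0 255;0 0 0 0 255"
}}

```text
time_s: 22.5
tool_pos: [0.5203, 0.0621, 0.0345]
tool_rot: [180.0, 0.0, 128.7]
force: [-3.3, 1.2, 2.4]
grip_width: 0.0194
grasp_force: 60.0
```

Call:
{"method": "arm_command", "body": {
  "series": "0 0 1 0 255;0 0 0 0 255;0 0 0 0 255"
}}

```text
time_s: 22.75
tool_pos: [0.5203, 0.0622, 0.0336]
tool_rot: [179.9, 0.0, 128.7]
force: [-3.3, 1.1, 5.5]
grip_width: 0.0193
grasp_force: 60.0
```

Call:
{"method": "arm_command", "body": {
  "series": "0 0 0.7 0 255;0 0 0 0 255;0 0 0 0 255"
}}

```text
time_s: 23.0
tool_pos: [0.5204, 0.0623, 0.0333]
tool_rot: [179.9, -0.0, 128.7]
force: [-4.4, 0.9, 8.9]
grip_width: 0.0196
grasp_force: 60.0
```

Call:
{"method": "arm_command", "body": {
  "series": "0 0 0.7 0 255;0 0 0 0 255;0 0 0 0 255"
}}

```text
time_s: 23.25
tool_pos: [0.5204, 0.0625, 0.0327]
tool_rot: [179.9, -0.0, 128.8]
force: [-4.9, 1.8, 9.4]
grip_width: 0.0196
grasp_force: 60.0
```

```bash
python3 st.py;python3 edge.py
```

```text
23.25 tcp [520.38323267  62.52680855  32.73010278] yaw -51.244232892975845 axis [586.98984209 -20.44619658] rim-mouth -38.269897218596526 rot [ 1.79926653e+02 -1.93302518e-02  1.28755767e+02] F [-4.86182222  1.75533859  9.42092353] M [-0.18490718  0.76156294 -0.18595422]
err tool xy -0.8281374070088291 -0.6517616576435401
pred bottom px [297.77292143 261.26209377] 2mm higher -> 260.74945537186073
294 [97, 96, 96, 95, 95, 94, 86, 72, 52, 43, 41, 48, 64, 90, 105, 108, 111] 253
298 [96, 95, 96, 96, 96, 96, 89, 76, 55, 44, 42, 44, 59, 83, 101, 109, 109] 253
302 [94, 95, 94, 94, 94, 90, 80, 60, 45, 40, 41, 49, 72, 97, 107, 108, 109] 253
```

Call:
{"method": "arm_command", "body": {
  "series": "0.2 0 0.8 0 255;0 0 0 0 255;0 0 0 0 255"
}}

```text
time_s: 23.55
tool_pos: [0.5203, 0.0628, 0.0319]
tool_rot: [179.9, -0.0, 128.8]
force: [-4.3, 1.9, 8.8]
grip_width: 0.0196
grasp_force: 60.0
```

Call:
{"method": "arm_command", "body": {
  "series": "0.2 0 0.8 0 255;0 0 0 0 255;0 0 0 0 255"
}}

```text
time_s: 23.8
tool_pos: [0.5202, 0.063, 0.0311]
tool_rot: [179.9, -0.0, 128.8]
force: [-4.6, 2.2, 8.7]
grip_width: 0.0193
grasp_force: 60.0
```

Call:
{"method": "arm_command", "body": {
  "series": "-0.5 -0.3 -2 0 255;-0.5 -0.3 -6 0 255;0 0 -8 0 255;0 0 -8 0 255;0 0 -8 0 255;0 0 -6 0 255;0 0 -3 0 255;0 0 -2 0 255;0 0 0 0 255;0 0 0 0 255;0 0 0 0 255"
}}

```text
time_s: 24.72
tool_pos: [0.5195, 0.061, 0.0726]
tool_rot: [-180.0, -0.0, 128.7]
force: [-0.8, -0.6, -1.5]
grip_width: 0.0196
grasp_force: 60.0
```

```bash
python3 st.py;python3 edge.py
```

```text
24.7167 tcp [519.53335122  61.02332244  72.57812561] yaw -51.26624962783566 axis [586.10807215 -21.97527113] rim-mouth 1.5781256082371686 rot [-1.79964458e+02 -1.66849433e-02  1.28733750e+02] F [-0.82893585 -0.59442603 -1.53130479] M [ 0.10147001  0.1139401  -0.02052155]
err tool xy -0.18734034632551658 0.9931372162116884
pred bottom px [296.72842414 250.3835803 ] 2mm higher -> 249.84479758957212
293 [95, 96, 96, 96, 95, 95, 94, 88, 72, 53, 43, 43, 41, 42, 43, 43, 40] 242
297 [97, 96, 96, 97, 95, 95, 96, 91, 77, 57, 44, 41, 40, 41, 42, 44, 41] 242
301 [94, 94, 95, 94, 95, 93, 91, 82, 64, 49, 43, 43, 41, 42, 40, 43, 42] 242
```

Call:
{"method": "arm_command", "body": {
  "series": "0 0.4 -2 0 255;0 0.4 -1 0 255;0 0 0 0 255;0 0 0 0 255"
}}

```text
time_s: 25.1
tool_pos: [0.5206, 0.0617, 0.076]
tool_rot: [180.0, 0.0, 128.7]
force: [-0.2, 0.1, -2.1]
grip_width: 0.0194
grasp_force: 60.0
```

Call:
{"method": "arm_command", "body": {
  "series": "0 0 -0.6 0 255;0 0 0 0 255;0 0 0 0 255"
}}

```text
time_s: 25.35
tool_pos: [0.5205, 0.0616, 0.0766]
tool_rot: [180.0, 0.0, 128.7]
force: [0.0, -0.2, -1.7]
grip_width: 0.0195
grasp_force: 60.0
```

Call:
{"method": "arm_command", "body": {
  "series": "0 0 -0.6 0 255;0 0 0 0 255;0 0 0 0 255"
}}

```text
time_s: 25.6
tool_pos: [0.5204, 0.0616, 0.0772]
tool_rot: [180.0, -0.0, 128.7]
force: [0.2, 0.2, -2.8]
grip_width: 0.0195
grasp_force: 60.0
```

```bash
python3 st.py;python3 edge.py
```

```text
25.6 tcp [520.42484686  61.59814204  77.1677129 ] yaw -51.266371858110034 axis [586.99939073 -21.40059355] rim-mouth 6.1677129018202494 rot [ 1.79999924e+02 -5.34430620e-03  1.28733628e+02] F [ 0.16583919  0.20595472 -2.77345411] M [0.13815598 0.15566491 0.04016224]
err tool xy -0.07792454939420237 -0.061723404107986976
pred bottom px [296.76280649 249.4833978 ] 2mm higher -> 248.94156641993345
293 [97, 96, 97, 95, 95, 96, 95, 89, 75, 57, 44, 43, 43, 42, 43, 41, 43] 241
297 [96, 96, 96, 96, 96, 96, 96, 93, 82, 61, 46, 43, 43, 42, 43, 43, 42] 241
301 [94, 94, 94, 95, 95, 94, 92, 83, 65, 48, 42, 42, 42, 42, 42, 42, 42] 241
```

Call:
{"method": "arm_command", "body": {
  "series": "0 0 -0.5 0 255;0 -1.9 0 -0.0175 255;0 -1.9 0 -0.0175 255;0 0 0 0 255;0 0 0 0 255"
}}

```text
time_s: 26.07
tool_pos: [0.5174, 0.0591, 0.0777]
tool_rot: [180.0, -0.0, 130.7]
force: [0.4, 0.2, -2.6]
grip_width: 0.0195
grasp_force: 60.0
```

Call:
{"method": "arm_command", "body": {
  "series": "0 -1.9 0 -0.0175 255;-0.1 -1.9 0 -0.0175 255;0 0 0 0 255;0 0 0 0 255"
}}

```text
time_s: 26.4
tool_pos: [0.5147, 0.0565, 0.0777]
tool_rot: [180.0, 0.0, 132.7]
force: [-0.6, -0.1, -2.1]
grip_width: 0.0196
grasp_force: 60.0
```

Call:
{"method": "arm_command", "body": {
  "series": "0 -1.9 0 -0.0175 255;-0.1 -1.9 0 -0.0175 255;0 0 0 0 255;0 0 0 0 255"
}}

```text
time_s: 26.73
tool_pos: [0.5121, 0.0538, 0.0777]
tool_rot: [180.0, 0.0, 134.7]
force: [0.3, 0.1, -3.6]
grip_width: 0.0196
grasp_force: 60.0
```

```bash
python3 st.py;python3 edge.py
```

```text
26.7333 tcp [512.06970991  53.80037113  77.70022204] yaw -45.251214928387526 axis [586.97527429 -21.76494119] rim-mouth 6.700222035752379 rot [1.79989730e+02 7.22540550e-03 1.34748785e+02] F [ 0.29777498  0.14792747 -3.56885725] M [ 0.17566132  0.21989016 -0.02372635]
err tool xy 0.17075441865769103 0.2040787187015213
pred bottom px [296.62790182 249.30096548] 2mm higher -> 248.75874170457817
293 [96, 96, 96, 96, 97, 96, 96, 90, 75, 54, 43, 43, 42, 43, 42, 43, 41] 241
297 [96, 98, 96, 96, 97, 96, 97, 94, 83, 61, 46, 42, 42, 44, 42, 42, 43] 241
301 [95, 95, 95, 96, 94, 94, 92, 82, 64, 49, 41, 43, 43, 42, 42, 41, 41] 241
```

Call:
{"method": "arm_command", "body": {
  "series": "0 0 -0.7 0 255;0 0 0 0 255;0 0 0 0 255"
}}

```text
time_s: 27.03
tool_pos: [0.5119, 0.0539, 0.0782]
tool_rot: [-180.0, -0.0, 134.7]
force: [0.3, -0.7, -3.8]
grip_width: 0.0193
grasp_force: 60.0
```

Call:
{"method": "arm_command", "body": {
  "series": "0 0 -0.7 0 255;0 0 0 0 255;0 0 0 0 255"
}}

```text
time_s: 27.28
tool_pos: [0.5117, 0.054, 0.0787]
tool_rot: [-180.0, -0.0, 134.8]
force: [-0.1, 0.9, -6.7]
grip_width: 0.0194
grasp_force: 60.0
```

Call:
{"method": "arm_command", "body": {
  "series": "0 0 -0.7 0 255;0 0 0 0 255;0 0 0 0 255"
}}

```text
time_s: 27.53
tool_pos: [0.5115, 0.054, 0.0794]
tool_rot: [-180.0, -0.0, 134.8]
force: [0.3, 0.3, -8.7]
grip_width: 0.0194
grasp_force: 60.0
```

```bash
python3 st.py;python3 edge.py
```

```text
27.5333 tcp [511.50110297  54.00594403  79.35944201] yaw -45.246248346063965 axis [586.41321731 -21.55287495] rim-mouth 8.359442014428092 rot [-1.79955183e+02 -4.55407829e-02  1.34753752e+02] F [ 0.30990155  0.33855726 -8.68748431] M [0.44583121 0.45072462 0.03851335]
err tool xy -0.3755823617696467 0.45392463332764726
pred bottom px [296.76475396 248.69388013] 2mm higher -> 248.15045954038013
293 [98, 97, 97, 96, 97, 96, 96, 94, 87, 71, 51, 44, 41, 41, 41, 42, 41] 240
297 [97, 97, 97, 97, 97, 97, 96, 96, 89, 76, 54, 43, 43, 43, 43, 43, 42] 240
301 [95, 94, 94, 93, 95, 95, 95, 92, 82, 63, 47, 44, 41, 42, 40, 40, 42] 240
```

Call:
{"method": "arm_command", "body": {
  "series": "0 0 1.0 0 255;0 -1.9 0 -0.0175 255;0 -1.9 0 -0.0175 255;0 0 0 0 255;0 0 0 0 255"
}}

```text
time_s: 28.0
tool_pos: [0.5094, 0.0513, 0.0789]
tool_rot: [180.0, 0.0, 136.8]
force: [0.4, 2.3, -6.0]
grip_width: 0.0196
grasp_force: 60.0
```

Call:
{"method": "arm_command", "body": {
  "series": "0 -1.9 0 -0.0175 255;-0.1 -1.9 0 -0.0175 255;0 0 0 0 255;0 0 0 0 255"
}}

```text
time_s: 28.33
tool_pos: [0.5068, 0.0482, 0.0788]
tool_rot: [-180.0, -0.0, 138.8]
force: [-0.2, 0.7, -5.5]
grip_width: 0.0191
grasp_force: 60.0
```

Call:
{"method": "arm_command", "body": {
  "series": "0 -1.9 0 -0.0175 255;-0.1 -1.9 0 -0.0175 255;0 0 0 0 255;0 0 0 0 255"
}}

```text
time_s: 28.67
tool_pos: [0.5043, 0.0451, 0.0788]
tool_rot: [-180.0, -0.0, 140.8]
force: [-0.7, 2.2, -5.4]
grip_width: 0.0193
grasp_force: 60.0
```

Call:
{"method": "arm_command", "body": {
  "series": "0 -1.9 0 -0.0175 255;-0.1 -1.9 0 -0.0175 255;0 0 0 0 255;0 0 0 0 255"
}}

```text
time_s: 29.0
tool_pos: [0.502, 0.0421, 0.0787]
tool_rot: [-180.0, -0.0, 142.8]
force: [-1.0, 0.7, -5.6]
grip_width: 0.0195
grasp_force: 60.0
```

```bash
python3 st.py
```

```text
29.0 tcp [501.98197834  42.06282174  78.74291316] yaw -37.23589270544073 axis [586.69244613 -22.31960324] rim-mouth 7.742913158607201 rot [-1.79982331e+02 -4.45615436e-03  1.42764107e+02] F [-0.99374742  0.73553381 -5.55109821] M [0.34129783 0.43093137 0.09281369]
err tool xy 0.2510809406109602 0.838628171046265
```

Call:
{"method": "arm_command", "body": {
  "series": "0.1 -1.6 0 -0.0175 255;0.1 -1.6 0 -0.0175 255;0 0 0 0 255;0 0 0 0 255"
}}

```text
time_s: 29.33
tool_pos: [0.5, 0.0397, 0.0788]
tool_rot: [-180.0, 0.0, 144.8]
force: [-0.2, 0.5, -5.5]
grip_width: 0.0197
grasp_force: 60.0
```

Call:
{"method": "arm_command", "body": {
  "series": "0 -1.9 0 -0.0175 255;-0.1 -1.9 0 -0.0175 255;0 0 0 0 255;0 0 0 0 255"
}}

```text
time_s: 29.67
tool_pos: [0.4979, 0.0366, 0.0788]
tool_rot: [-180.0, -0.0, 146.8]
force: [0.3, 0.7, -5.7]
grip_width: 0.0193
grasp_force: 60.0
```

Call:
{"method": "arm_command", "body": {
  "series": "0 -1.9 0 -0.0175 255;-0.1 -1.9 0 -0.0175 255;0 0 0 0 255;0 0 0 0 255"
}}

```text
time_s: 30.0
tool_pos: [0.4959, 0.0332, 0.0787]
tool_rot: [-180.0, -0.0, 148.8]
force: [-1.2, 0.2, -4.3]
grip_width: 0.0196
grasp_force: 60.0
```

```bash
python3 st.py
```

```text
30.0 tcp [495.85343981  33.21996558  78.74084636] yaw -31.21846603891675 axis [586.84642819 -21.9274375 ] rim-mouth 7.740846355760972 rot [-1.79980919e+02 -6.53137718e-03  1.48781534e+02] F [-1.22671446  0.22740289 -4.27942636] M [ 0.24572031  0.57490988 -0.02631749]
err tool xy 0.09020780220727606 0.44514005786423083
```

Call:
{"method": "arm_command", "body": {
  "series": "0 -1.7 0 -0.0175 255;0 -1.7 0 -0.0175 255;0 0 0 0 255;0 0 0 0 255"
}}

```text
time_s: 30.33
tool_pos: [0.4941, 0.0302, 0.0787]
tool_rot: [-180.0, -0.0, 150.8]
force: [-0.1, -0.4, -5.0]
grip_width: 0.0195
grasp_force: 60.0
```

Call:
{"method": "arm_command", "body": {
  "series": "0 -1.9 0 -0.0175 255;-0.1 -1.9 0 -0.0175 255;0 0 0 0 255;0 0 0 0 255"
}}

```text
time_s: 30.67
tool_pos: [0.4924, 0.0269, 0.0788]
tool_rot: [-180.0, -0.0, 152.8]
force: [-2.2, 0.9, -3.4]
grip_width: 0.0196
grasp_force: 60.0
```

Call:
{"method": "arm_command", "body": {
  "series": "0 -1.9 0 -0.0175 255;-0.1 -1.9 0 -0.0175 255;0 0 0 0 255;0 0 0 0 255"
}}

```text
time_s: 31.0
tool_pos: [0.4909, 0.0237, 0.0788]
tool_rot: [180.0, -0.0, 154.8]
force: [-2.2, -0.4, -3.0]
grip_width: 0.0193
grasp_force: 60.0
```

```bash
python3 st.py
```

```text
31.0 tcp [490.8619996   23.7438762   78.80738477] yaw -25.197479642270967 axis [587.1375907  -21.55480544] rim-mouth 7.807384766388231 rot [ 1.79990862e+02 -6.63884981e-03  1.54802520e+02] F [-2.20093157 -0.44996874 -2.968747  ] M [ 0.04914361  0.80615894 -0.06699269]
err tool xy 0.1478312073050431 -0.008987321051800225
```

Call:
{"method": "arm_command", "body": {
  "series": "0 0 -0.7 0 255;0 0 0 0 255;0 0 0 0 255"
}}

```text
time_s: 31.25
tool_pos: [0.4907, 0.0238, 0.0793]
tool_rot: [-180.0, -0.0, 154.8]
force: [-2.0, 0.0, -4.0]
grip_width: 0.0191
grasp_force: 60.0
```

Call:
{"method": "arm_command", "body": {
  "series": "0.3 0 -0.7 0 255;0 0 0 0 255;0 0 0 0 255"
}}

```text
time_s: 31.5
tool_pos: [0.4905, 0.0238, 0.08]
tool_rot: [-180.0, -0.0, 154.8]
force: [-2.3, -0.9, -5.8]
grip_width: 0.0194
grasp_force: 60.0
```

```bash
python3 st.py;python3 edge.py
```

```text
31.5 tcp [490.52744895  23.83277347  80.00367582] yaw -25.202258952012727 axis [586.79926114 -21.47393881] rim-mouth 9.00367582191397 rot [-1.79989317e+02 -1.27112933e-02  1.54797741e+02] F [-2.25415882 -0.87597137 -5.80213052] M [ 0.0524384   0.88562124 -0.13184478]
err tool xy -0.19272782852161796 0.06189718289497682
pred bottom px [296.75409292 248.65650303] 2mm higher -> 248.11269411977125
293 [98, 96, 97, 95, 96, 94, 96, 94, 87, 70, 52, 44, 43, 43, 43, 44, 42] 240
297 [97, 98, 96, 97, 97, 96, 96, 94, 91, 76, 57, 47, 41, 42, 43, 43, 42] 240
301 [96, 95, 94, 95, 95, 95, 94, 92, 84, 65, 48, 44, 43, 44, 42, 42, 43] 240
```

Still no entry. An off-centre cup would narrow the entry window for the far lugs, so I'll find the bore's centre by feel with the rim in the mouth and the lugs clear of the face.

Call:
{"method": "arm_command", "body": {
  "series": "0 0 2.5 0 255;0 0 2.5 0 255;0 0 0 0 255;0 0 0 0 255;0 0 0 0 255"
}}

```text
time_s: 31.97
tool_pos: [0.4914, 0.0241, 0.0756]
tool_rot: [179.9, 0.1, 154.8]
force: [-0.4, 0.2, -2.0]
grip_width: 0.0192
grasp_force: 60.0
```

Call:
{"method": "arm_command", "body": {
  "series": "1 0 0 0 255;0 0 0 0 255;0 0 0 0 255"
}}

```text
time_s: 32.22
tool_pos: [0.4904, 0.0246, 0.0755]
tool_rot: [179.9, 0.1, 154.8]
force: [-0.2, 0.5, -2.3]
grip_width: 0.0194
grasp_force: 60.0
```

Call:
{"method": "arm_command", "body": {
  "series": "1 0 0 0 255;0 0 0 0 255;0 0 0 0 255"
}}

```text
time_s: 32.47
tool_pos: [0.4889, 0.0249, 0.0752]
tool_rot: [180.0, 0.0, 154.8]
force: [-0.5, -0.0, -1.2]
grip_width: 0.0192
grasp_force: 60.0
```

Call:
{"method": "arm_command", "body": {
  "series": "1 0 0 0 255;0 0 0 0 255;0 0 0 0 255"
}}

```text
time_s: 32.72
tool_pos: [0.488, 0.0252, 0.0752]
tool_rot: [180.0, 0.0, 154.8]
force: [0.1, -0.0, -1.7]
grip_width: 0.0196
grasp_force: 60.0
```

```bash
python3 st.py;python3 edge.py
```

```text
32.7167 tcp [487.95706655  25.24783266  75.16389952] yaw -25.189767094679127 axis [584.2387544  -20.03788898] rim-mouth 4.163899522528769 rot [1.79991932e+02 3.51607609e-03 1.54810233e+02] F [ 0.09304008 -0.01049145 -1.7360224 ] M [0.02743014 0.18560312 0.01715574]
err tool xy -3.120959957000018 -0.147833811864712
pred bottom px [297.68132705 249.27120984] 2mm higher -> 248.73053643647293
294 [95, 95, 95, 96, 94, 95, 95, 91, 78, 59, 46, 44, 43, 44, 41, 40, 42] 241
298 [97, 96, 97, 97, 96, 95, 96, 95, 83, 63, 46, 43, 46, 44, 42, 43, 44] 241
302 [95, 95, 95, 95, 96, 96, 94, 86, 72, 52, 43, 43, 41, 43, 43, 42, 43] 241
```

Call:
{"method": "arm_command", "body": {
  "series": "0.7 0 0 0 255;0 0 0 0 255;0 0 0 0 255"
}}

```text
time_s: 33.02
tool_pos: [0.4873, 0.0255, 0.0752]
tool_rot: [180.0, 0.0, 154.8]
force: [0.2, 0.4, -2.3]
grip_width: 0.0196
grasp_force: 60.0
```

Call:
{"method": "arm_command", "body": {
  "series": "0.7 0 0 0 255;0 0 0 0 255;0 0 0 0 255"
}}

```text
time_s: 33.27
tool_pos: [0.4867, 0.0258, 0.0752]
tool_rot: [180.0, 0.0, 154.8]
force: [-0.3, -1.1, -1.3]
grip_width: 0.0194
grasp_force: 60.0
```

Call:
{"method": "arm_command", "body": {
  "series": "0.7 0 0 0 255;0 0 0 0 255;0 0 0 0 255"
}}

```text
time_s: 33.52
tool_pos: [0.4865, 0.0259, 0.0753]
tool_rot: [180.0, 0.0, 154.8]
force: [1.1, -0.1, -2.3]
grip_width: 0.0199
grasp_force: 60.0
```

```bash
python3 st.py
```

```text
33.5167 tcp [486.45132536  25.94573464  75.32077029] yaw -25.204439808965304 axis [582.72141297 -19.36464202] rim-mouth 4.320770286763614 rot [1.79979867e+02 4.66586008e-02 1.54795560e+02] F [ 1.11486329 -0.07529532 -2.28364639] M [-0.03370291 -0.11339845 -0.00349896]
err tool xy -4.780581042423248 -0.1100254664513701
```

The wall on the handle side is at +4.6 mm, so the bore centre lies about 2.1 mm toward the handle from my estimate. I'll move there and probe y.

Call:
{"method": "arm_command", "body": {
  "series": "-1.5 0 0 0 255;-1.2 0 0 0 255;0 1 0 0 255;0 0.7 0 0 255;0 0 0 0 255;0 0 0 0 255"
}}

```text
time_s: 34.02
tool_pos: [0.4891, 0.0265, 0.0751]
tool_rot: [-180.0, -0.0, 154.8]
force: [0.0, 0.1, -2.0]
grip_width: 0.0198
grasp_force: 60.0
```

Call:
{"method": "arm_command", "body": {
  "series": "0 0.7 0 0 255;0 0 0 0 255;0 0 0 0 255"
}}

```text
time_s: 34.27
tool_pos: [0.4893, 0.0269, 0.0751]
tool_rot: [-180.0, -0.0, 154.8]
force: [-0.9, -0.9, -2.0]
grip_width: 0.0194
grasp_force: 60.0
```

Call:
{"method": "arm_command", "body": {
  "series": "0 0.7 0 0 255;0 0 0 0 255;0 0 0 0 255"
}}

```text
time_s: 34.52
tool_pos: [0.4894, 0.0273, 0.075]
tool_rot: [-180.0, -0.0, 154.8]
force: [-1.7, -2.8, -1.8]
grip_width: 0.0194
grasp_force: 60.0
```

```bash
python3 st.py
```

```text
34.5167 tcp [489.41195417  27.29241509  74.9829995 ] yaw -25.237250299499806 axis [585.65607895 -18.07308331] rim-mouth 3.9829994979977137 rot [-1.79961188e+02 -3.78279970e-02  1.54762750e+02] F [-1.65872402 -2.78271297 -1.77633308] M [-0.30788979  0.56068828 -0.24775004]
err tool xy -2.676769634565795 -2.52681343510391
```

Call:
{"method": "arm_command", "body": {
  "series": "-0.3 -1.4 0 0 255;-0.2 -1.6 0 0 255;0 0 -1.5 0 255;0 0 -1.2 0 255;0 0 0 0 255;0 0 0 0 255;0 0 0 0 255"
}}

```text
time_s: 35.1
tool_pos: [0.4892, 0.025, 0.078]
tool_rot: [180.0, 0.0, 154.8]
force: [0.1, -0.5, -2.2]
grip_width: 0.0196
grasp_force: 60.0
```

Call:
{"method": "arm_command", "body": {
  "series": "0 0 -0.6 0 255;0 0 0 0 255;0 0 0 0 255"
}}

```text
time_s: 35.35
tool_pos: [0.489, 0.0249, 0.0784]
tool_rot: [180.0, -0.0, 154.8]
force: [-0.8, 0.7, -2.7]
grip_width: 0.0195
grasp_force: 60.0
```

Call:
{"method": "arm_command", "body": {
  "series": "0 0 -0.6 0 255;0 0 0 0 255;0 0 0 0 255"
}}

```text
time_s: 35.6
tool_pos: [0.4888, 0.0248, 0.0789]
tool_rot: [-180.0, -0.0, 154.8]
force: [-0.5, -0.6, -3.6]
grip_width: 0.0195
grasp_force: 60.0
```

```bash
sed -i 's/\[587,-21.5\]/[585,-20.9]/' st.py; python3 st.py
```

```text
35.6 tcp [488.81497287  24.77223326  78.92642962] yaw -25.201467731348032 axis [585.08741071 -20.53314956] rim-mouth 7.926429617884589 rot [-1.79991033e+02 -1.84877692e-02  1.54798532e+02] F [-0.46169925 -0.56037223 -3.6203623 ] M [ 0.10369955  0.26439886 -0.00413894]
err tool xy -0.07711519944197161 -0.3691518939343299
```

Call:
{"method": "arm_command", "body": {
  "series": "0 -1.9 -0.4 -0.0175 255;0 -2.1 0 -0.0175 255;0 0 0 0 255;0 0 0 0 255"
}}

```text
time_s: 35.93
tool_pos: [0.4876, 0.0209, 0.0797]
tool_rot: [180.0, 0.0, 156.8]
force: [-0.3, -0.6, -1.8]
grip_width: 0.0193
grasp_force: 60.0
```

Call:
{"method": "arm_command", "body": {
  "series": "0 -1.9 0 -0.0175 255;-0.1 -1.9 0 -0.0175 255;0 0 0 0 255;0 0 0 0 255"
}}

```text
time_s: 36.27
tool_pos: [0.486, 0.0175, 0.0796]
tool_rot: [180.0, 0.0, 158.8]
force: [-0.0, -0.2, -2.5]
grip_width: 0.0194
grasp_force: 60.0
```

Call:
{"method": "arm_command", "body": {
  "series": "0 -1.9 0 -0.0175 255;-0.1 -1.9 0 -0.0175 255;0 0 0 0 255;0 0 0 0 255"
}}

```text
time_s: 36.6
tool_pos: [0.4847, 0.0139, 0.0795]
tool_rot: [180.0, 0.0, 160.8]
force: [0.1, -0.0, -1.8]
grip_width: 0.0192
grasp_force: 60.0
```

```bash
python3 st.py; python3 edge.py
```

```text
36.6 tcp [484.69257244  13.90559167  79.45420371] yaw -19.19480793388817 axis [585.1773887  -21.07671389] rim-mouth 8.454203706234898 rot [1.79994578e+02 2.21846117e-03 1.60805192e+02] F [ 0.08953417 -0.04074101 -1.78392854] M [0.05669429 0.18149405 0.03198082]
err tool xy 0.22562716010268763 0.1085676378818965
pred bottom px [297.15015495 248.32540069] 2mm higher -> 247.7818407711618
293 [97, 96, 96, 96, 95, 95, 94, 91, 80, 60, 45, 43, 41, 41, 42, 43, 43] 240
297 [97, 97, 96, 97, 97, 97, 96, 95, 86, 66, 48, 43, 43, 42, 44, 42, 42] 240
301 [97, 95, 95, 95, 95, 95, 96, 91, 77, 56, 46, 44, 43, 43, 44, 42, 43] 240
```

Contact is gone from −23° to −19°, with no side force. I'll raise here.

Call:
{"method": "arm_command", "body": {
  "series": "0 0 -1 0 255;0 0 0 0 255;0 0 0 0 255"
}}

```text
time_s: 36.9
tool_pos: [0.4848, 0.0141, 0.0806]
tool_rot: [180.0, 0.0, 160.8]
force: [-0.0, -0.4, -2.3]
grip_width: 0.0192
grasp_force: 60.0
```

Call:
{"method": "arm_command", "body": {
  "series": "0 0 -1 0 255;0 0 0 0 255;0 0 0 0 255"
}}

```text
time_s: 37.15
tool_pos: [0.4848, 0.0141, 0.0815]
tool_rot: [180.0, 0.0, 160.8]
force: [-0.1, -0.1, -1.1]
grip_width: 0.0196
grasp_force: 60.0
```

```bash
python3 st.py; python3 edge.py
```

```text
37.15 tcp [484.79368334  14.08179487  81.53207022] yaw -19.181777696366623 axis [585.28645269 -20.87765747] rim-mouth 10.532070222945055 rot [1.79989874e+02 8.62656961e-03 1.60818222e+02] F [-0.07864049 -0.09369109 -1.10597934] M [ 0.09098554  0.1382031  -0.02746139]
err tool xy 0.26320809954854724 -0.11522078551298869
pred bottom px [297.16042258 247.79425902] 2mm higher -> 247.24930757093585
293 [100, 97, 96, 95, 97, 94, 96, 93, 85, 65, 48, 44, 43, 44, 43, 43, 43] 239
297 [101, 98, 97, 96, 96, 97, 96, 95, 90, 74, 55, 44, 43, 43, 44, 42, 45] 239
301 [98, 96, 97, 96, 96, 97, 94, 92, 83, 66, 48, 42, 43, 42, 42, 43, 43] 239
```

The cup is rising freely, so the lugs are in the slots. I'll continue to the gasket.

Call:
{"method": "arm_command", "body": {
  "series": "0 0 -1 0 255;0 0 -1 0 255;0 0 0 0 255;0 0 0 0 255"
}}

```text
time_s: 37.53
tool_pos: [0.4848, 0.014, 0.0836]
tool_rot: [180.0, 0.0, 160.8]
force: [0.8, 0.2, -2.6]
grip_width: 0.0195
grasp_force: 60.0
```

Call:
{"method": "arm_command", "body": {
  "series": "0 0 -1 0 255;0 0 -1 0 255;0 0 0 0 255;0 0 0 0 255"
}}

```text
time_s: 37.87
tool_pos: [0.4848, 0.0141, 0.0856]
tool_rot: [180.0, 0.0, 160.8]
force: [0.1, -0.3, -1.7]
grip_width: 0.0194
grasp_force: 60.0
```

Call:
{"method": "arm_command", "body": {
  "series": "0 0 -1 0 255;0 0 -1 0 255;0 0 0 0 255;0 0 0 0 255"
}}

```text
time_s: 38.2
tool_pos: [0.4848, 0.0141, 0.0876]
tool_rot: [180.0, 0.0, 160.8]
force: [-0.1, 0.3, -1.1]
grip_width: 0.0194
grasp_force: 60.0
```

```bash
python3 st.py; python3 edge.py
```

```text
38.2 tcp [484.78593162  14.05429347  87.55546288] yaw -19.181859404969913 axis [585.27865112 -20.90530219] rim-mouth 16.555462878658307 rot [1.79990359e+02 9.46950231e-03 1.60818141e+02] F [-0.08513132  0.29099273 -1.08558274] M [0.02431266 0.19515576 0.02771416]
err tool xy 0.2649226564139777 -0.08654792581444833
pred bottom px [297.06867417 246.15061963] 2mm higher -> 245.6015110331245
293 [106, 100, 96, 96, 96, 95, 94, 89, 75, 56, 44, 43, 42, 43, 43, 44, 41] 238
297 [107, 102, 97, 97, 98, 97, 97, 95, 84, 63, 46, 43, 44, 43, 42, 44, 43] 238
301 [104, 99, 96, 97, 96, 97, 93, 87, 70, 54, 44, 44, 43, 42, 43, 44, 44] 238
```

Call:
{"method": "arm_command", "body": {
  "series": "0 0 -1 0 255;0 0 -1 0 255;0 0 -1 0 255;0 0 0 0 255;0 0 0 0 255"
}}

```text
time_s: 38.67
tool_pos: [0.4845, 0.0141, 0.0903]
tool_rot: [-180.0, -0.0, 160.8]
force: [0.4, -0.4, -2.8]
grip_width: 0.0197
grasp_force: 60.0
```

Call:
{"method": "arm_command", "body": {
  "series": "0 0 -1 0 255;0 0 -1 0 255;0 0 0 0 255;0 0 0 0 255"
}}

```text
time_s: 39.0
tool_pos: [0.4843, 0.0141, 0.0922]
tool_rot: [-180.0, -0.0, 160.8]
force: [-0.9, -0.5, -4.3]
grip_width: 0.0194
grasp_force: 60.0
```

Call:
{"method": "arm_command", "body": {
  "series": "0 0 -1 0 255;0 0 -1 0 255;0 0 0 0 255;0 0 0 0 255"
}}

```text
time_s: 39.33
tool_pos: [0.4843, 0.0141, 0.0943]
tool_rot: [-180.0, -0.0, 160.8]
force: [-0.1, -0.4, -6.3]
grip_width: 0.0192
grasp_force: 60.0
```

```bash
python3 st.py; python3 edge.py
```

```text
39.3333 tcp [484.2883066   14.09704261  94.25528357] yaw -19.18022768271649 axis [584.78202166 -20.8596911 ] rim-mouth 23.255283567287567 rot [-1.79990040e+02 -4.67411666e-02  1.60819772e+02] F [-0.07311432 -0.42318962 -6.25273912] M [0.2866231  0.6492567  0.00699497]
err tool xy -0.21912143025215494 0.03354342014305161
pred bottom px [297.03046781 244.15722439] 2mm higher -> 243.60334829467027
293 [112, 112, 106, 100, 95, 96, 95, 93, 82, 62, 47, 43, 43, 44, 43, 42, 43] 236
297 [112, 111, 108, 102, 97, 97, 97, 96, 87, 68, 52, 44, 44, 44, 44, 44, 43] 236
301 [112, 110, 105, 98, 95, 96, 94, 91, 77, 60, 45, 44, 44, 42, 44, 44, 43] 236
```

Gasket contact as expected (about 4 N). I'll raise 1.5 mm more and start turning counter-clockwise gently.

Call:
{"method": "arm_command", "body": {
  "series": "0 0 -0.8 0 255;0 0 -0.8 0 255;0 0 0 0 255;0 -1.9 0 -0.0175 255;0 -1.9 0 -0.0175 255;0 0 0 0 255;0 0 0 0 255"
}}

```text
time_s: 39.97
tool_pos: [0.4835, 0.0106, 0.0961]
tool_rot: [180.0, 0.0, 162.8]
force: [-1.2, 2.4, -6.7]
grip_width: 0.0193
grasp_force: 60.0
```

Call:
{"method": "arm_command", "body": {
  "series": "0 -1.9 0 -0.0175 255;-0.1 -1.9 0 -0.0175 255;0 0 0 0 255;0 0 0 0 255"
}}

```text
time_s: 40.3
tool_pos: [0.4827, 0.0067, 0.0962]
tool_rot: [180.0, 0.0, 164.8]
force: [-0.0, 2.5, -6.7]
grip_width: 0.0196
grasp_force: 60.0
```

```bash
python3 st.py; python3 edge.py
```

```text
40.3 tcp [482.65529244   6.72906998  96.16645782] yaw -15.164294057839188 axis [585.3504125  -21.10386585] rim-mouth 25.16645782383309 rot [1.79989052e+02 2.32796764e-02 1.64835706e+02] F [-0.01540929  2.50484002 -6.73522116] M [0.4882033  0.64565457 0.1341142 ]
err tool xy 0.39153983841084616 0.10510356790092244
pred bottom px [296.8366584  243.78254098] 2mm higher -> 243.22733933055534
293 [114, 113, 111, 106, 100, 95, 96, 96, 91, 78, 61, 45, 45, 44, 44, 45, 43] 235
297 [111, 111, 112, 108, 100, 97, 96, 96, 94, 84, 64, 49, 45, 45, 44, 46, 43] 235
301 [112, 112, 110, 103, 99, 97, 94, 95, 90, 74, 56, 45, 45, 44, 45, 43, 45] 235
```

Call:
{"method": "arm_command", "body": {
  "series": "0 -1.9 0 -0.0175 255;0 -1.9 0 -0.0175 255;0 -1.9 0 -0.0175 255;0 0 0 0 255"
}}

```text
time_s: 40.68
tool_pos: [0.4812, 0.0009, 0.0961]
tool_rot: [180.0, 0.0, 167.9]
force: [0.3, 2.5, -6.5]
grip_width: 0.0194
grasp_force: 60.0
```

Call:
{"method": "arm_command", "body": {
  "series": "0 -1.9 0 -0.0175 255;0 -1.9 0 -0.0175 255;-0.1 -1.9 0 -0.0175 255;0 0 0 0 255"
}}

```text
time_s: 41.02
tool_pos: [0.4801, -0.0048, 0.0961]
tool_rot: [-180.0, 0.0, 170.9]
force: [-0.2, 2.5, -6.4]
grip_width: 0.0194
grasp_force: 60.0
```

Call:
{"method": "arm_command", "body": {
  "series": "0 -1.9 0 -0.0175 255;0 -1.9 0 -0.0175 255;-0.1 -1.9 0 -0.0175 255;0 0 0 0 255"
}}

```text
time_s: 41.35
tool_pos: [0.4793, -0.0104, 0.096]
tool_rot: [-180.0, -0.0, 173.9]
force: [-1.0, 2.0, -6.9]
grip_width: 0.0194
grasp_force: 60.0
```

```bash
python3 st.py; python3 edge.py
```

```text
41.35 tcp [479.26265498 -10.44011894  96.03716646] yaw -6.094666661894195 axis [585.06126424 -21.73676799] rim-mouth 25.037166464444706 rot [-1.79995392e+02 -7.27106880e-03  1.73905333e+02] F [-0.96006091  2.00620807 -6.91742617] M [0.50449349 0.64949722 0.24892503]
err tool xy 0.14975888442009427 0.8255339148941818
pred bottom px [296.63350822 243.68003504] 2mm higher -> 243.12488425299358
293 [113, 112, 110, 108, 99, 95, 94, 94, 88, 75, 57, 45, 44, 45, 43, 44, 44] 235
297 [111, 112, 110, 107, 100, 96, 96, 95, 94, 83, 63, 48, 44, 44, 43, 44, 44] 235
301 [112, 112, 109, 103, 98, 97, 96, 94, 88, 73, 54, 44, 45, 46, 44, 44, 44] 235
```

Call:
{"method": "arm_command", "body": {
  "series": "0 -1.6 0 -0.0175 255;0 -1.7 0 -0.0175 255;0 -1.8 0 -0.0175 255;0 0 0 0 255"
}}

```text
time_s: 41.73
tool_pos: [0.4789, -0.0155, 0.096]
tool_rot: [-180.0, -0.0, 176.9]
force: [0.5, 2.3, -6.8]
grip_width: 0.0197
grasp_force: 60.0
```

Call:
{"method": "arm_command", "body": {
  "series": "0 -1.8 0 -0.0175 255;0 -1.8 0 -0.0175 255;-0.1 -1.8 0 -0.0175 255;0 0 0 0 255"
}}

```text
time_s: 42.07
tool_pos: [0.4788, -0.0208, 0.0961]
tool_rot: [180.0, -0.0, 179.9]
force: [-1.1, 1.6, -6.9]
grip_width: 0.0192
grasp_force: 60.0
```

Call:
{"method": "arm_command", "body": {
  "series": "0 -1.9 0 -0.0175 255;0 -1.9 0 -0.0175 255;-0.1 -1.9 0 -0.0175 255;0 0 0 0 255"
}}

```text
time_s: 42.4
tool_pos: [0.479, -0.0265, 0.096]
tool_rot: [-180.0, -0.0, -177.1]
force: [-1.1, 2.7, -6.5]
grip_width: 0.0198
grasp_force: 60.0
```

Call:
{"method": "arm_command", "body": {
  "series": "0 -1.9 0 -0.0175 255;0 -1.9 0 -0.0175 255;-0.1 -1.8 0 -0.0175 255;0 0 0 0 255"
}}

```text
time_s: 42.73
tool_pos: [0.4795, -0.0322, 0.0961]
tool_rot: [-180.0, 0.0, -174.1]
force: [-0.6, 2.3, -6.3]
grip_width: 0.0196
grasp_force: 60.0
```

```bash
python3 st.py; python3 edge.py
```

```text
42.7333 tcp [479.53193746 -32.17642673  96.06062866] yaw 5.93891510147327 axis [585.36086433 -21.16741963] rim-mouth 25.060628659187817 rot [-1.79993224e+02  3.34972004e-03 -1.74061085e+02] F [-0.56157153  2.26050693 -6.27932132] M [0.34654529 0.74111814 0.1755129 ]
err tool xy 0.33125808441778687 0.3033222802680107
pred bottom px [296.82294768 243.81360961] 2mm higher -> 243.25846111726727
293 [113, 112, 112, 106, 100, 96, 94, 94, 90, 77, 59, 47, 45, 45, 44, 46, 45] 235
297 [111, 113, 111, 108, 100, 96, 96, 96, 94, 85, 67, 49, 48, 46, 44, 44, 45] 235
301 [111, 112, 110, 104, 98, 95, 95, 94, 89, 76, 57, 49, 46, 48, 47, 49, 48] 235
```

Call:
{"method": "arm_command", "body": {
  "series": "0 -1.8 0 -0.0175 255;0 -1.8 0 -0.0175 255;0 -1.8 0 -0.0175 255;0 0 0 0 255"
}}

```text
time_s: 43.12
tool_pos: [0.4802, -0.0375, 0.0961]
tool_rot: [-180.0, 0.0, -171.1]
force: [-0.5, 1.0, -5.7]
grip_width: 0.0192
grasp_force: 60.0
```

Call:
{"method": "arm_command", "body": {
  "series": "0 -1.9 0 -0.0175 255;0 -1.9 0 -0.0175 255;-0.1 -1.8 0 -0.0175 255;0 0 0 0 255"
}}

```text
time_s: 43.45
tool_pos: [0.4813, -0.0431, 0.0961]
tool_rot: [-180.0, 0.0, -168.0]
force: [-0.8, 1.3, -5.7]
grip_width: 0.0194
grasp_force: 60.0
```

Call:
{"method": "arm_command", "body": {
  "series": "0 -1.9 0 -0.0175 255;0 -1.9 0 -0.0175 255;-0.1 -1.8 0 -0.0175 255;0 0 0 0 255"
}}

```text
time_s: 43.78
tool_pos: [0.4827, -0.0485, 0.0961]
tool_rot: [-180.0, 0.0, -165.0]
force: [-1.1, 2.0, -5.9]
grip_width: 0.0195
grasp_force: 60.0
```

Call:
{"method": "arm_command", "body": {
  "series": "0 -1.9 0 -0.0175 255;0 -1.8 0 -0.0175 255;0 0 0 0 255;0 0 0 0 255"
}}

```text
time_s: 44.12
tool_pos: [0.4837, -0.0518, 0.0961]
tool_rot: [-180.0, 0.0, -163.1]
force: [-1.2, 2.1, -5.4]
grip_width: 0.0196
grasp_force: 60.0
```

```bash
python3 st.py; python3 edge.py
```

```text
44.1167 tcp [483.67185422 -51.80718162  96.10739461] yaw 16.914583023919278 axis [585.46894373 -20.85055764] rim-mouth 25.10739461401351 rot [-1.79988097e+02  1.33057210e-02 -1.63085417e+02] F [-1.15774144  2.05034586 -5.37580155] M [0.16318736 0.6819062  0.12889517]
err tool xy 0.4630420617911431 0.08913370531303522
pred bottom px [296.93168749 243.85200252] 2mm higher -> 243.29681927342926
293 [113, 113, 112, 106, 98, 96, 95, 93, 89, 79, 61, 50, 49, 46, 45, 45, 45] 235
297 [112, 111, 111, 108, 99, 96, 95, 96, 93, 86, 67, 52, 45, 46, 46, 45, 46] 235
301 [113, 112, 110, 103, 98, 95, 96, 95, 90, 78, 60, 46, 46, 46, 47, 45, 46] 235
```

Call:
{"method": "arm_command", "body": {
  "series": "0.1 -1.9 0 -0.0175 255;0 -1.8 0 -0.0175 255;0 0 0 0 255;0 0 0 0 255"
}}

```text
time_s: 44.5
tool_pos: [0.4847, -0.0553, 0.0961]
tool_rot: [-180.0, 0.0, -161.1]
force: [-1.4, 1.8, -6.1]
grip_width: 0.0194
grasp_force: 60.0
```

Call:
{"method": "arm_command", "body": {
  "series": "0 -1.9 0 -0.0175 255;0 -1.8 0 -0.0175 255;0 0 0 0 255;0 0 0 0 255"
}}

```text
time_s: 44.83
tool_pos: [0.4857, -0.0588, 0.096]
tool_rot: [-180.0, -0.0, -159.1]
force: [0.3, 1.2, -6.2]
grip_width: 0.0196
grasp_force: 60.0
```

Call:
{"method": "arm_command", "body": {
  "series": "0 -1.9 0 -0.0175 255;0 0 0 0 255;0 0 0 0 255"
}}

```text
time_s: 45.08
tool_pos: [0.4862, -0.0608, 0.0959]
tool_rot: [-180.0, -0.0, -158.1]
force: [-2.1, 1.8, -5.8]
grip_width: 0.02
grasp_force: 60.0
```

```bash
python3 st.py; python3 edge.py
```

```text
45.0833 tcp [486.2462043  -60.81204591  95.93790662] yaw 21.910521209175897 axis [584.96069254 -21.10801826] rim-mouth 24.937906622956753 rot [-1.79995099e+02 -2.75025967e-02 -1.58089479e+02] F [-2.11114476  1.77591168 -5.76526143] M [-0.00784464  0.84358321  0.08181781]
err tool xy -0.11409190330613901 0.17832473321125913
pred bottom px [296.90047772 243.71463063] 2mm higher -> 243.15955072908903
293 [112, 112, 111, 106, 99, 95, 94, 93, 89, 74, 57, 49, 45, 46, 45, 45, 45] 235
297 [111, 112, 111, 108, 100, 96, 96, 94, 93, 85, 64, 50, 45, 46, 44, 45, 45] 235
301 [112, 113, 110, 104, 98, 95, 96, 94, 89, 76, 59, 47, 46, 46, 45, 45, 46] 235
```

Call:
{"method": "arm_command", "body": {
  "series": "0 -1.9 0 -0.0175 255;0 0 0 0 255;0 0 0 0 255"
}}

```text
time_s: 45.38
tool_pos: [0.4867, -0.0627, 0.0959]
tool_rot: [180.0, -0.1, -157.1]
force: [-2.8, -0.3, -6.1]
grip_width: 0.0194
grasp_force: 60.0
```

Call:
{"method": "arm_command", "body": {
  "series": "0 -1.9 0 -0.0175 255;0 0 0 0 255;0 0 0 0 255"
}}

```text
time_s: 45.63
tool_pos: [0.4872, -0.0646, 0.0957]
tool_rot: [180.0, -0.1, -156.1]
force: [-4.5, -0.7, -6.0]
grip_width: 0.0195
grasp_force: 60.0
```

Call:
{"method": "arm_command", "body": {
  "series": "0 -1.9 0 -0.0175 255;0 0 0 0 255;0 0 0 0 255"
}}

```text
time_s: 45.88
tool_pos: [0.4877, -0.0665, 0.0956]
tool_rot: [180.0, -0.1, -155.1]
force: [-4.7, -2.0, -6.7]
grip_width: 0.0192
grasp_force: 60.0
```

```bash
python3 st.py
```

```text
45.8833 tcp [487.71256947 -66.49882624  95.63096969] yaw 24.920121322309228 axis [584.20631425 -21.66672594] rim-mouth 24.630969687751218 rot [ 1.79980534e+02 -1.20103548e-01 -1.55079879e+02] F [-4.7109888  -2.03615049 -6.72981258] M [-0.51189578  1.43081168 -0.20707264]
err tool xy -1.042853797705374 0.36091783910571495
```

An outward side force (5 N) with no tangential force means one far lug is meeting its stop first. I'll relieve it radially and go on gently.

Call:
{"method": "arm_command", "body": {
  "series": "0.8 0 0 0 255;0.6 0 0 0 255;0 0 0 0 255;0 0 0 0 255"
}}

```text
time_s: 46.22
tool_pos: [0.4875, -0.0665, 0.0961]
tool_rot: [-180.0, 0.0, -155.1]
force: [-2.6, -1.6, -7.3]
grip_width: 0.0196
grasp_force: 60.0
```

```bash
python3 st.py; python3 edge.py
```

```text
46.2167 tcp [487.54568793 -66.54424438  96.10530027] yaw 24.93422283887327 axis [584.02839581 -21.6883966 ] rim-mouth 25.10530027033797 rot [-1.79976194e+02  1.61566306e-02 -1.55065777e+02] F [-2.56122112 -1.58800153 -7.27681663] M [-0.50714864  1.13489552 -0.2206653 ]
err tool xy -1.2134135459661906 0.3053055354185004
pred bottom px [296.79241977 243.31782526] 2mm higher -> 242.76257904795034
293 [113, 113, 112, 107, 99, 95, 94, 92, 87, 70, 54, 47, 46, 45, 47, 46, 45] 235
297 [112, 111, 112, 109, 99, 96, 95, 94, 89, 78, 58, 47, 46, 45, 45, 45, 47] 235
301 [111, 111, 109, 104, 98, 96, 95, 93, 84, 67, 51, 47, 45, 46, 46, 46, 47] 235
```

Call:
{"method": "arm_command", "body": {
  "series": "0.8 0 0 0 255;0 0 0 0 255;0 0 0 0 255"
}}

```text
time_s: 46.52
tool_pos: [0.4874, -0.0665, 0.0963]
tool_rot: [-180.0, 0.1, -155.1]
force: [-0.5, -1.6, -7.6]
grip_width: 0.0191
grasp_force: 60.0
```

Call:
{"method": "arm_command", "body": {
  "series": "0 -1.5 0 -0.0175 255;0 0 0 0 255;0 0 0 0 255"
}}

```text
time_s: 46.77
tool_pos: [0.4878, -0.0677, 0.0963]
tool_rot: [180.0, 0.1, -154.1]
force: [0.3, -0.5, -7.0]
grip_width: 0.02
grasp_force: 60.2
```

```bash
python3 st.py; python3 edge.py
```

```text
46.7667 tcp [487.78190899 -67.7368076   96.28305017] yaw 25.91882216069004 axis [583.47958383 -21.22965729] rim-mouth 25.283050171805016 rot [ 1.79994627e+02  6.56732386e-02 -1.54081178e+02] F [ 0.31909735 -0.4982097  -6.96508023] M [-0.16398978  0.58922054 -0.54629385]
err tool xy -1.511576253123086 -0.36807130897929513
pred bottom px [297.03997525 243.13614354] 2mm higher -> 242.58070883017442
293 [113, 113, 111, 106, 98, 93, 95, 93, 85, 69, 53, 46, 46, 47, 46, 46, 45] 235
297 [112, 112, 110, 108, 99, 96, 96, 95, 89, 76, 57, 46, 44, 46, 45, 45, 46] 235
301 [112, 111, 110, 103, 97, 95, 95, 92, 83, 65, 51, 47, 46, 47, 46, 47, 45] 235
```

Mz has reached −0.55 Nm with little side force, so the lugs are on their stops at a yaw of about 25.5°, which is 45° past the slots. Now I'll let it down into the pockets.

Call:
{"method": "arm_command", "body": {
  "series": "0 0 1 0 255;0 0 0 0 255;0 0 0 0 255"
}}

```text
time_s: 47.07
tool_pos: [0.488, -0.0677, 0.0955]
tool_rot: [-180.0, 0.1, -154.1]
force: [0.2, 1.0, -4.6]
grip_width: 0.0197
grasp_force: 60.2
```

Call:
{"method": "arm_command", "body": {
  "series": "0 0 1 0 255;0 0 0 0 255;0 0 0 0 255"
}}

```text
time_s: 47.32
tool_pos: [0.4882, -0.0677, 0.0946]
tool_rot: [-180.0, 0.1, -154.1]
force: [0.5, 2.4, -3.4]
grip_width: 0.0194
grasp_force: 60.1
```

Call:
{"method": "arm_command", "body": {
  "series": "0 0 0.8 0 255;0 0 0 0 255;0 0 0 0 255"
}}

```text
time_s: 47.57
tool_pos: [0.4883, -0.0677, 0.0939]
tool_rot: [-180.0, 0.1, -154.1]
force: [0.9, 1.0, -1.4]
grip_width: 0.0197
grasp_force: 60.1
```

```bash
python3 st.py; python3 edge.py
```

```text
47.5667 tcp [488.32347434 -67.69923112  93.86496223] yaw 25.949773969532657 axis [583.99601155 -21.14039066] rim-mouth 22.86496222736087 rot [-1.79967148e+02  1.24618763e-01 -1.54050226e+02] F [ 0.85012847  0.98252037 -1.36283025] M [ 0.39832817 -0.18654437 -0.52739045]
err tool xy -1.007955194707371 -0.22317437288107497
pred bottom px [297.0270949  243.97365102] 2mm higher -> 243.41996708956597
293 [113, 113, 111, 106, 99, 96, 95, 94, 89, 76, 57, 46, 45, 45, 46, 44, 46] 235
297 [111, 111, 111, 108, 100, 97, 97, 96, 94, 84, 64, 48, 46, 47, 46, 45, 46] 235
301 [112, 112, 110, 104, 97, 95, 95, 94, 87, 72, 55, 49, 46, 47, 46, 47, 46] 235
```

Call:
{"method": "arm_command", "body": {
  "series": "0 0 0.8 0 255;0 0 0 0 255;0 0 0 0 255"
}}

```text
time_s: 47.87
tool_pos: [0.4884, -0.0677, 0.0931]
tool_rot: [-180.0, 0.1, -154.0]
force: [2.2, 2.2, 1.8]
grip_width: 0.0195
grasp_force: 60.1
```

Call:
{"method": "arm_command", "body": {
  "series": "0 0 0.8 0 255;0 0 0 0 255;0 0 0 0 255"
}}

```text
time_s: 48.12
tool_pos: [0.4885, -0.0678, 0.0923]
tool_rot: [-180.0, 0.1, -154.1]
force: [3.1, 2.7, 3.6]
grip_width: 0.0195
grasp_force: 60.1
```

```bash
python3 st.py; python3 edge.py
```

```text
48.1167 tcp [488.45437037 -67.77212686  92.27963457] yaw 25.94982369015932 axis [584.12686717 -21.21320338] rim-mouth 21.279634565984196 rot [-1.79953455e+02  1.35340224e-01 -1.54050176e+02] F [3.07941113 2.72804603 3.61930313] M [ 0.65632612 -0.93903971 -0.43774008]
err tool xy -0.9221542277358601 -0.10044337432210908
pred bottom px [296.99516988 244.45126957] 2mm higher -> 243.89871124770886
293 [113, 111, 107, 98, 96, 94, 94, 91, 79, 60, 48, 45, 45, 46, 45, 46, 44] 236
297 [112, 112, 107, 101, 97, 96, 95, 94, 87, 66, 52, 46, 47, 46, 45, 46, 48] 236
301 [111, 109, 103, 99, 96, 95, 94, 88, 76, 58, 47, 46, 45, 47, 45, 46, 44] 236
```

The downward motion is now supported at rim +21.3 mm, the pocket height. I'll relax the side load and test clockwise by 2° to confirm the pockets hold.

Call:
{"method": "arm_command", "body": {
  "series": "-0.8 0 -0.8 0 255;0 0.9 0 0.009 255;0 0.9 0 0.009 255;0 0 0 0 255;0 0 0 0 255"
}}

```text
time_s: 48.58
tool_pos: [0.4872, -0.0665, 0.0923]
tool_rot: [-180.0, -0.0, -155.1]
force: [4.2, 0.2, -0.3]
grip_width: 0.0194
grasp_force: 60.0
```

Call:
{"method": "arm_command", "body": {
  "series": "0 0.9 0 0.009 255;0 0.9 0 0.009 255;0 0 0 0 255;0 0 0 0 255"
}}

```text
time_s: 48.92
tool_pos: [0.4861, -0.0647, 0.0923]
tool_rot: [-180.0, -0.1, -156.1]
force: [2.5, -1.7, 0.5]
grip_width: 0.0194
grasp_force: 60.0
```

```bash
python3 st.py; python3 edge.py
```

```text
48.9167 tcp [486.06185794 -64.70980987  92.28435593] yaw 23.867511608673514 axis [583.36290611 -21.65791066] rim-mouth 21.284355930947935 rot [-1.79999630e+02 -5.02573319e-02 -1.56132488e+02] F [ 2.45094816 -1.69802634  0.53231053] M [-0.23331463 -0.50384709 -0.17669535]
err tool xy -1.8037635822665319 0.030690798117717404
pred bottom px [296.93793335 244.16504344] 2mm higher -> 243.61244579085587
293 [113, 111, 106, 99, 96, 94, 93, 90, 78, 59, 47, 45, 45, 46, 46, 46, 45] 236
297 [112, 112, 107, 101, 97, 96, 95, 93, 86, 66, 51, 46, 47, 46, 46, 46, 47] 236
301 [112, 109, 103, 97, 95, 95, 94, 90, 76, 58, 47, 46, 46, 47, 46, 46, 47] 236
```

Call:
{"method": "arm_command", "body": {
  "series": "0 0.9 0 0.009 255;0 0.9 0 0.009 255;0 0 0 0 255;0 0 0 0 255"
}}

```text
time_s: 49.3
tool_pos: [0.4854, -0.0631, 0.0923]
tool_rot: [-180.0, -0.0, -157.2]
force: [3.0, -3.0, -0.0]
grip_width: 0.0194
grasp_force: 60.0
```

```bash
python3 st.py; python3 edge.py
```

```text
49.3 tcp [485.41349619 -63.06441988  92.32767044] yaw 22.836017058687105 axis [583.47379725 -21.77111103] rim-mouth 21.327670438088614 rot [-1.79996034e+02 -4.27478472e-02 -1.57163983e+02] F [ 3.00089233 -2.99651328 -0.03841243] M [-0.39465545 -0.40946801 -0.13245933]
err tool xy -1.7446518572502485 0.21052113281489993
pred bottom px [296.88214478 244.17512704] 2mm higher -> 243.62250855756866
293 [113, 112, 106, 99, 96, 95, 92, 88, 77, 60, 48, 44, 45, 45, 46, 45, 46] 236
297 [112, 111, 108, 102, 97, 97, 95, 94, 84, 68, 50, 46, 44, 47, 47, 44, 47] 236
301 [112, 110, 104, 99, 95, 95, 94, 88, 75, 58, 47, 44, 46, 46, 45, 46, 46] 236
```

The pocket resists clockwise motion. I'll return toward the stop, unload, and let go gently.

Call:
{"method": "arm_command", "body": {
  "series": "-0.3 -1.5 0 -0.0175 255;-0.2 -1.6 0 -0.0175 255;0 -0.9 0 -0.009 255;0 0 0 0 255;0 0 0 0 255"
}}

```text
time_s: 49.77
tool_pos: [0.4874, -0.0662, 0.0922]
tool_rot: [180.0, -0.0, -154.7]
force: [0.8, -1.7, 0.1]
grip_width: 0.0194
grasp_force: 60.2
```

```bash
python3 st.py; python3 edge.py|head -1
```

```text
49.7667 tcp [487.39487098 -66.22703264  92.18715767] yaw 25.335837488402632 axis [583.56079423 -20.695997  ] rim-mouth 21.187157669322666 rot [ 1.79963194e+02 -4.79989246e-02 -1.54664163e+02] F [ 0.79518864 -1.65917661  0.07824078] M [-0.28513162  0.05636    -0.5089321 ]
err tool xy -1.2134782342236028 -0.8002506196248589
pred bottom px [297.29929473 244.34034537] 2mm higher -> 243.7878213347874
```

Call:
{"method": "arm_command", "body": {
  "series": "0 -0.7 0 0.008 255;0 0 0 0 255;0 0 0 0 255"
}}

```text
time_s: 50.07
tool_pos: [0.4874, -0.0663, 0.0921]
tool_rot: [179.9, -0.1, -155.0]
force: [-1.7, 0.7, -0.9]
grip_width: 0.0196
grasp_force: 60.0
```

Call:
{"method": "arm_command", "body": {
  "series": "0 0 0 0 200;0 0 0 0 170;0 0 0 0 140;0 0 0 0 100;0 0 0 0 60;0 0 0 0 60;0 0 0 0 60;0 0 0 0 60",
  "squeeze": 20
}}

```text
time_s: 50.73
tool_pos: [0.4883, -0.0668, 0.0925]
tool_rot: [-180.0, 0.0, -155.1]
force: [0.7, -0.3, 0.3]
grip_width: 0.0589
grasp_force: 0.0
```

```bash
python3 st.py; python3 edge.py
python3 - <<'E'
from h import *
s=cams.read_camera('scene');t=cams.read_camera('top')
cv2.imwrite('pics/s9.png',s);cv2.imwrite('pics/t9.png',t)
f=lambda im,x,y:cv2.convertScaleAbs(cv2.resize(im[y:y+130,x:x+100],None,fx=4,fy=4,interpolation=cv2.INTER_CUBIC),alpha=1.8)
cv2.imwrite('pics/v9.png',np.hstack([f(s,250,150),f(t,300,150)]))
E
```

```text
50.7333 tcp [488.27159285 -66.82888715  92.53550735] yaw 24.910259864978258 axis [584.77305248 -22.01339552] rim-mouth 21.535507350967126 rot [-1.79994283e+02  1.83880333e-02 -1.55089740e+02] F [ 0.66229984 -0.33779215  0.2772321 ] M [ 0.03020772  0.07739821 -0.02852416]
err tool xy -0.6747945009467698 0.9142248901156026
pred bottom px [296.60217775 244.50097108] 2mm higher -> 243.9482989580435
293 [113, 111, 107, 99, 95, 94, 93, 91, 82, 63, 47, 47, 46, 44, 46, 45, 44] 236
297 [111, 112, 107, 101, 97, 96, 95, 94, 87, 70, 53, 46, 44, 47, 46, 46, 47] 236
301 [112, 109, 103, 98, 96, 96, 94, 89, 80, 62, 49, 47, 47, 45, 46, 46, 46] 236
```

View pics/v9.png

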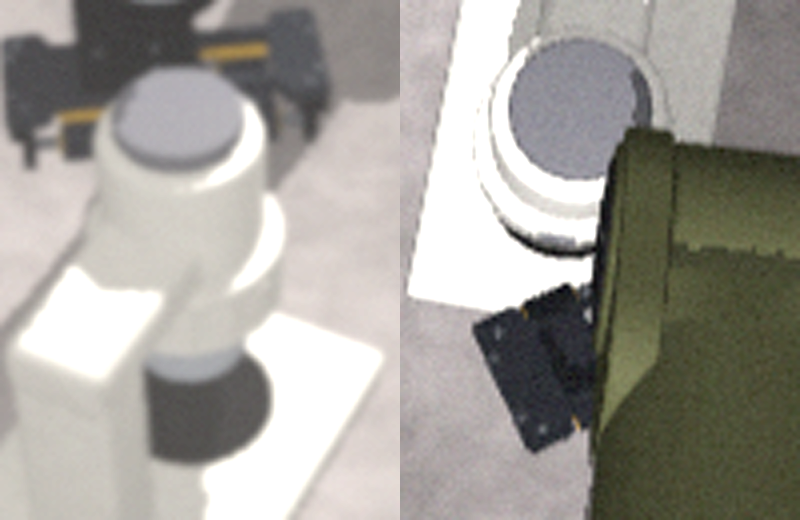

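The cup stays up in the mill with the fingers open and the forces at zero. Its lower edge is at about row 370 of the crop. I'll withdraw outward and up.

Call:
{"method": "arm_command", "body": {
  "series": "0 0 0 0 0;5 0 0 0 0;5 0 0 0 0;0 0 0 0 0;0 0 0 0 0;0 0 -10 0 0;0 0 -15 0 0;0 0 -20 0 0;0 0 -25 0 0;0 0 -30 0 0;0 0 -30 0 0;0 0 -30 0 0;0 30 0 0 0;0 30 0 0 0;0 30 0 0 0;0 30 0 0 0;0 30 0 0 0;0 30 0 0 0;0 30 0 0 0;0 0 0 0 0"
}}

```text
time_s: 52.55
tool_pos: [0.3882, 0.125, 0.2534]
tool_rot: [179.9, 0.1, -154.6]
force: [0.1, -0.6, -0.1]
grip_width: 0.0869
grasp_force: 0.0
```

Run:
```python
from h import *
from cell import telemetry
o=telemetry.get_obs();print(o['time_s'],o['tool_pos'],o['force'])
s=cams.read_camera('scene');t=cams.read_camera('top')
f=lambda im,x,y:cv2.convertScaleAbs(cv2.resize(im[y:y+130,x:x+100],None,fx=4,fy=4,interpolation=cv2.INTER_CUBIC),alpha=1.8)
a=f(t,300,150);cupdraw(a,'top',.585,-.0209,np.radians(25),.081,300,150,4)
b=f(s,250,150);cupdraw(b,'scene',.585,-.0209,np.radians(25),.081,250,150,4)
cv2.imwrite('pics/v10.png',np.hstack([b,a]))
```

```text
52.55 [0.38821391 0.12500806 0.25340047] [ 0.1012508  -0.58096641 -0.12383134]
```

View pics/v10.png

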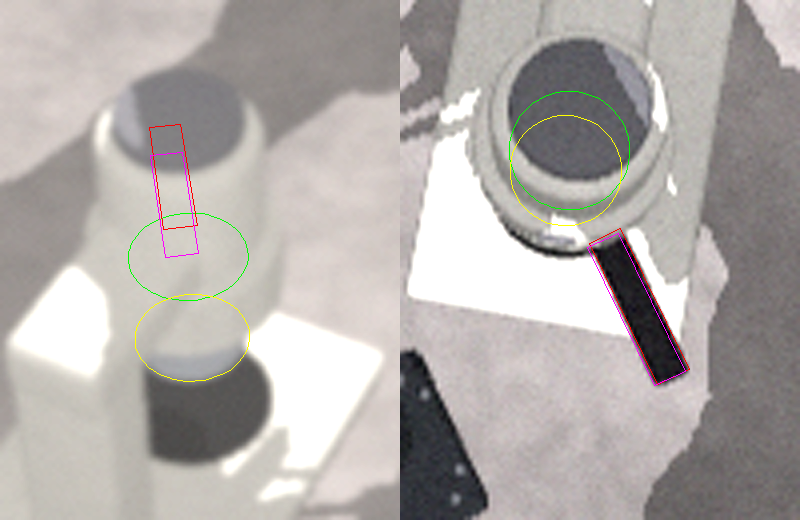

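With the hand away, the cup matches the model at a rim height of 21 mm above the mouth, level, at a yaw of about 25°. The handle end is at (672,378) in the top crop, exactly on the overlay. I'm handing in the job.

```bash
python3 -c "
from cell import env
print(env.sign_off())"
```

```text
the job is handed in; nothing more can be done
None
```

I handed the job in at about 53 s: the cup hung in the mill with nothing holding it, looking level in the last pictures, its rim about 21 mm above the mouth (pocket height) and its lugs turned about 45° to their stops.

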